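# Refit the grinding cone in the camp coffee grinder

### The job

Put the grinding cone with the orange head back into the coffee grinder: lower it upright into the throat, lugs down, and turn it under light pressure until its lugs find the hidden slots of the drive and it drops fully home, then let go of it. Never press or twist it hard, and leave the blue-headed spare cone and the other things on the table where they are.

Things in the scene. Friction and masses are not known exactly. Their poses are not given: they have to be found in the camera images.
- cone: Grinding cone to fit: steel, 112 mm tall, about 0.3 kg, ORANGE hexagonal head up; starts upright on the board. Origin: centre of its underside, z up its axis. Round pilot 31 mm across at z 0 to 10 mm; lugged hub z 10 to 24; fluted cone 45 mm across tapering to 22, z 24 to 66; neck 20 mm, z 66 to 82; head z 82 to 112. It looks and fits the same after a half turn.
- cone_head (a point): Middle of the cone's orange head, 97 mm above the cone's origin. The hexagon is 30 mm across flats, 34.6 over corners, 30 mm tall; two flats face the cone's +x and -x, the others every 60 degrees from there. Axes as the cone's.
- cone_lugs (a point): On the cone's axis at the underside of its two lugs, 10 mm above the cone's origin. The lugs stick out along the cone's +x and -x, 48 mm over both, 12 mm wide, 14 mm tall, from a hub 33 mm across. Axes as the cone's.
- spare: Spare grinding cone of the same shape with a BLUE head, also standing on the board; the two may have changed places, 130 mm or more apart. Leave it standing. Origin: centre of its underside.
- grinder: Coffee grinder, fixed: light wooden box 110 x 110 mm, 54 mm high, on a 130 mm square foot, with a dark steel collar (72 mm across, flaring to 82) from there up to 90 mm. Origin: on the throat's axis at the table top, z up. Crank on its +x side, out to x 121, y -75 mm, below 55 mm height. A seated cone's origin is 28 mm above the table, its head 110 to 140 mm.
- grinder_mouth (a point): Centre of the throat's mouth, on the throat's axis at the collar's top, 90 mm above the table. The throat is a round bore 52 mm across, flared to 62 mm over its top 8 mm. The slots of the drive below point in an unknown direction, new each time, not tied to the grinder's yaw. The drive is held stiff and does not turn with the cone; lugs enter within about 8 degrees of the slots if well centred, less if off centre: half a turn always meets them.
- drive_top (a point): On the throat's axis, at the flat top of the brass drive cup inside the throat, 54 mm above the table. The cup has a round hole 34 mm across for the pilot and two opposite radial slots, 19 mm wide, 16 mm deep, for the lugs. A cone with its lugs lying across the cup has its origin 44 mm above the table, 16 mm higher than when fully home. Axes as the grinder's, NOT the slots'.
- board: Wooden board, 260 x 360 mm, 12 mm thick, fixed, on which both cones stand. Origin: centre of its underside.
- mug: Blue mug, 84 mm across, 85 mm tall, a bystander. Origin: centre of its underside.
- jar: Amber jar, 80 mm across, 120 mm tall, a bystander. Origin: centre of its underside.
- can: Green can, 90 mm across, 110 mm tall, a bystander. Origin: centre of its underside.
- bowl: White bowl, 130 mm across, 55 mm tall, a bystander. Origin: centre of its underside.
- hopper_ring: Black ring, 100 mm across, 30 mm tall, a bystander. Origin: centre of its underside.
Mind the look-alikes: they are no part of the job. Leave any green, pink or turquoise look-alike of the cone alone.

How it is judged (in metres and radians):
On the way:
1. the orange-headed cone is lifted off the board (height (world z) of cone above 0.05 m and distance of cone from where it was at the start of the episode above 0.04 m), for 0.2 s.
At the end, for the whole second after the job is handed in: The orange-headed cone stands at rest in the grinder's throat, within 5 mm of its axis and 0.07 rad of upright, fully home: its origin less than 32 mm above the table (28 mm when home, 44 mm when the lugs still lie across the drive) (horizontal distance between cone and grinder below 0.005 m and z of cone in the frame of grinder below 0.032 m and angle between cone's own z axis and vertical below 0.07 rad and linear speed of cone below 0.02 m/s); the robot touches nothing.
It fails at once if the cone is pressed, twisted or dropped hard (over 110 N) against the grinder (contact force between cone and grinder above 110 N).
It fails at once if the spare cone is moved more than 30 mm or tipped over (distance of spare from where it was at the start of the episode above 0.03 m or angle between spare's own z axis and vertical above 0.5 rad).
It fails at once if the mug, jar, can, bowl or black ring is moved more than 40 mm (distance of any of mug, jar, can, bowl, hopper_ring from where it was at the start of the episode above 0.04 m).
It also fails if it takes over 72 s, if anything falls off the work surface, if the arm or the gripper's body presses on something with over 40 N, if the wrist force passes 120 N, or if a joint passes its speed limit or range.

### The arm

A 7-joint arm with a two-finger parallel gripper is mounted at the origin on the work surface. World frame = base frame: x ahead of the robot, y to its left, z up, the work surface at z = 0. Lengths are in m, angles in degrees, forces in N, time in s.
With the tool pointing down it reaches from about 0.425 to 0.875 m from the base axis. Payload 4.7 kg.
Tool frame: the origin (TCP) lies between the finger pads; the fingertips stand 14 mm ahead of it and the grasp point (between the pads) lies 5 mm behind it (env.tip_reach is the distance from the TCP to the fingertips, in m); z points along the fingers, y is the direction in which the jaws open and shut (so a half turn about z gives the same grasp; the last joint's range is limited). The gripper opens to 87 mm and grips with 3 to 60 N. Pads are 19 mm wide; open, the fingers measure 117 mm over their backs; the gripper's body (75 mm by 190 mm) begins 51 mm behind the grasp point.
Start: joints at [76.324, 18.392, -4.016, 83.108, 1.295, 78.541, -3.26], TCP at [0.163, -0.629, 0.237] pointing down, gripper open.
Joint ranges: [-163.93, 163.93], [-17.29, 119.83], [-79.2, 71.16], [3.27, 140.29], [-89.18, 269.18], [5.43, 117.66], [-154.24, 154.24]. Speed limits (degrees/s): [147.25, 147.25, 180, 180, 180, 180, 180].

### API

Orientations are given as [roll, pitch, yaw] about the fixed x, y, z axes, in that order (R = Rz(yaw) Ry(pitch) Rx(roll)).
In Python, from cell import env gives the robot as it stands. The module is installed in compiled form; this text tells all that it offers.
- The arm moves only by the shell command python3 -m pendant 'ROWS' [FORCE]. ROWS is JSON, a list of rows, each an object of numbers: "rx", "ry", "rz": the turn, a rotation vector about the tool's x, y, z in degrees; "tx", "ty", "tz": the shift along the tool's x, y, z in mm; "jaw": the finger opening in mm, from 0 to 87. In form: [{"rx": .., "ry": .., "rz": .., "tx": .., "ty": .., "tz": .., "jaw": ..}, ...]. A call has 1 to 20 rows; each row shifts and turns the commanded pose from where the row before left it, along the tool's axes as they then stand; what a row does not reach is not made up. A row lasts 1/12 s, in which the tool goes at most 41.7 mm and 7.16 degrees, less where a joint would pass 70% of its speed; a pose out of reach is approached as far as the arm can. A call with a gripper value outside its range is refused whole. The fingers move at their own pace and stop on an object; FORCE is the grip in N (left out, the last holds). Time passes only in rows, so rows that do not move let the fingers close. It gives the time, the measured TCP pose, the force and the opening at its end, in the units of the state.
- env.get_obs(): the state, without advancing time (a new reading comes with each control period).
- env.read_camera(name): name is "scene" or "side" or "wrist"; returns a dict with "img" (400x640x3 uint8, red, green, blue), "range_z" (400x640 float32, m along the optical axis (not along the pixel's ray), 0 where there is no reading), "vertical_fov" (degrees; the focal length in pixels is half the picture's height over the tangent of half this angle, whatever the lens; pixels are square), "cx", "cy" (the principal point, pixels), "world_to_cam" (4x4, takes a point from world to camera coordinates). Camera axes: x right, y up, looking along -z (the intrinsics and any distortion apply to the point x, -y, -z); pixel columns grow to the right and rows downward; lengths in m; the calibration is good to about 2 mm. A picture is of the moment at which its call begins.
- env.sign_off(): hands the job in, once; it reports no verdict.
The state is a dict: "time_s": time; "qpos": joint angles; "joint_velocities": joint speeds; "effort": joint torques, N m; "tool_pos": TCP position; "tool_rot": TCP orientation; "force": force on the tool from outside, world axes, zero at the start; "wrist_torque": the same for the moment, N m; "grip_width": finger opening in m.
Only numpy, scipy, OpenCV 4.12 (cv2) and the standard library are available. Lean on these libraries where they do the work, as an engineer would, in place of code of your own. Each camera call takes 0.05 s, during which the arm holds its last target.

## Working session

There is one attempt and no reset: what is moved stays moved. The work goes in short steps, Python scripts to look and compute and a shell command to move; the robot and the scene stay as the last step left them, time stands still between calls to the robot, and variables do not carry over. Pictures are saved under pics/ and viewed, and the job is handed in when it is done.

```bash
mkdir -p pics; ls; cat > h.py <<'E'
import numpy as np, cv2
from cell import env
def save(c,name,crop=None,scale=1):
    im=c["img"]
    if crop: r0,r1,c0,c1=crop; im=im[r0:r1,c0:c1]
    im=cv2.resize(im,None,fx=scale,fy=scale,interpolation=cv2.INTER_CUBIC)
    cv2.imwrite("pics/"+name,im[:,:,::-1])
def cloud(c):
    d=c["range_z"]; f=200/np.tan(np.radians(c["vertical_fov"]/2))
    v,u=np.mgrid[0:400,0:640]
    P=np.stack([(u-c["cx"])/f*d,-(v-c["cy"])/f*d,-d,np.ones_like(d)],-1)
    W=P@np.linalg.inv(c["world_to_cam"]).T
    W=W[...,:3]; W[d<=0]=np.nan
    return W
E
python3 - <<'E'
from h import *
o=env.get_obs(); print(o)
for n in ["scene","side","wrist"]:
    c=env.read_camera(n); save(c,n+"0.png"); np.savez("/tmp/%s0.npz"%n,**c)
    print(n,{k:v for k,v in c.items() if k not in("img","range_z")})
E
```

```text
pics
{'time_s': 0.0, 'qpos': array([76.32301609, 18.43779873, -4.01552201, 83.17437761,  1.29430663,
       78.54093749, -3.26051527]), 'joint_velocities': array([ 0.05877425,  0.04360622,  0.00517972, -0.01373225,  0.04490076,
       -0.04439984,  0.07487376]), 'effort': array([-7.81028521e-04, -4.91299438e+01, -4.04430740e-01, -3.12535250e+01,
       -6.39495696e-02,  4.35906218e-02,  1.52130874e-04]), 'tool_pos': array([ 0.16240531, -0.62884253,  0.23548037]), 'tool_rot': array([-1.79892090e+02,  5.08799508e-03,  1.44860640e+01]), 'force': array([-0.32657843, -0.43474656,  0.59814784]), 'wrist_torque': array([-0.00214486, -0.00446725,  0.00558359]), 'grip_width': 0.08718473139398135}
scene {'vertical_fov': 56.92795668945973, 'cx': 322.0976824688499, 'cy': 206.0667107351805, 'world_to_cam': array([[-0.85601056,  0.51673667,  0.01513735,  0.3840753 ],
       [-0.35026902, -0.60128341,  0.7181712 ,  0.13477041],
       [ 0.38020723,  0.60945999,  0.6957018 , -1.2953856 ],
       [ 0.        ,  0.        ,  0.        ,  1.        ]])}
side {'vertical_fov': 53.275461149725075, 'cx': 324.3585764512339, 'cy': 199.41300623282396, 'world_to_cam': array([[-0.78817297, -0.61545222,  0.00139523,  0.40879573],
       [ 0.292184  , -0.37218548,  0.88096906, -0.23179568],
       [-0.54167507,  0.69476366,  0.47317182, -1.22408261],
       [ 0.        ,  0.        ,  0.        ,  1.        ]])}
wrist {'vertical_fov': 70.13106020406494, 'cx': 323.0876716439554, 'cy': 201.48301228391077, 'world_to_cam': array([[ 0.24836354, -0.96866585, -0.00141918, -0.64918634],
       [ 0.93167417,  0.23927947, -0.27336528,  0.03186674],
       [ 0.26513919,  0.06657175,  0.96190925, -0.3908714 ],
       [ 0.        ,  0.        ,  0.        ,  1.        ]])}
```

View pics/scene0.png

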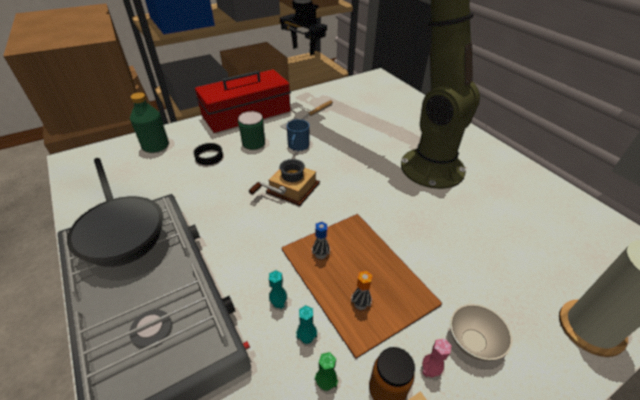

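View pics/side0.png

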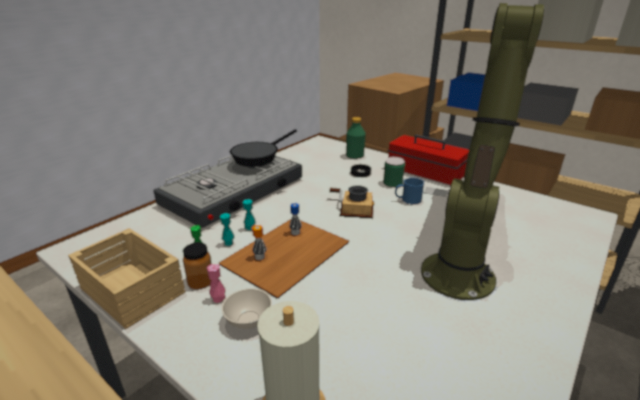

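View pics/wrist0.png

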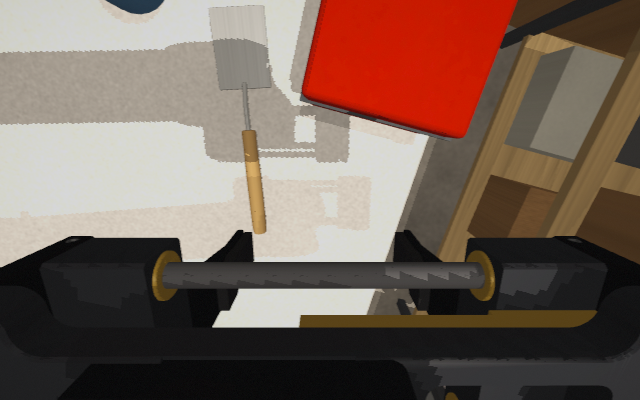

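Scene view: the orange-headed cone is at about (365,280) and the blue-headed spare at (321,232), both on the board. The turquoise (277,280) and (307,318), green (327,365) and pink (437,352) ones are look-alikes off the board. The grinder is at (292,170). I'll measure these and enlarge the cone.

```bash
python3 - <<'E'
from h import *
for n in ["scene","side"]:
    c=dict(np.load("/tmp/%s0.npz"%n)); W=cloud(c)
    hsv=cv2.cvtColor(c["img"],cv2.COLOR_RGB2HSV); H,S,V=[hsv[...,i].astype(int) for i in range(3)]
    print(n,"table z", [np.round(np.nanmedian(W[a-4:a+4,b-4:b+4].reshape(-1,3),0),3) for a,b in ([(250,500),(200,230)] if n=="scene" else [(300,400),(250,370)])])
    box=(250,310,340,395) if n=="scene" else (215,265,240,315)
    r0,r1,c0,c1=box
    save(c,"crop_%s.png"%n,(200,320,270,420) if n=="scene" else (190,270,220,330),5)
    m=np.zeros(H.shape,bool); m[r0:r1,c0:c1]=True
    for nm,mm in [("orange",m&(S>150)&(H>5)&(H<22)&(V>120)&(W[...,2]>.07)&(W[...,2]<.14)),("blue",(S>120)&(H>100)&(H<125)&(W[...,2]>.07)&(W[...,2]<.14)&(np.hypot(W[...,0],W[...,1])<.9))]:
        k,l,st,ce=cv2.connectedComponentsWithStats(mm.astype(np.uint8))
        for i in range(1,k):
            if st[i,4]>25:
                p=W[l==i]; print(nm,np.round(ce[i]),st[i,4],np.round(p.mean(0),4),np.round(p.min(0),4),np.round(p.max(0),4))
c=dict(np.load("/tmp/scene0.npz")); save(c,"crop_gr.png",(130,215,235,335),6)
W=cloud(c); q=W[130:215,235:335].reshape(-1,3)
for lo,hi in[(.085,.094),(.049,.058)]:
    s=q[(q[:,2]>lo)&(q[:,2]<hi)]; print(lo,len(s),s.mean(0),s.min(0),s.max(0))
E
```

```text
scene table z [array([ 0.093,  0.372, -0.001]), array([ 0.669, -0.202, -0.002])]
orange [365. 277.] 118 [0.5338 0.3205 0.1228] [0.5173 0.3044 0.0975] [0.5496 0.335  0.1264]
blue [294. 123.] 30 [ 0.3356 -0.391   0.0753] [ 0.3095 -0.4007  0.0706] [ 0.3628 -0.383   0.0826]
blue [297. 132.] 69 [ 0.3577 -0.3251  0.0783] [ 0.3208 -0.3537  0.0701] [ 0.3801 -0.3097  0.086 ]
blue [321. 230.] 129 [0.5433 0.1468 0.1166] [0.5262 0.1269 0.0963] [0.5548 0.1577 0.1254]
side table z [array([ 0.088,  0.205, -0.001]), array([ 0.286,  0.05 , -0.001])]
orange [258. 231.] 79 [0.5273 0.3242 0.1149] [0.5164 0.3054 0.0908] [0.5506 0.3367 0.126 ]
blue [413. 186.] 49 [ 0.3245 -0.3234  0.0774] [ 0.299  -0.3409  0.0712] [ 0.3593 -0.3104  0.0854]
blue [294. 209.] 53 [0.5316 0.1493 0.1136] [0.5222 0.1343 0.0982] [0.5472 0.1562 0.1262]
0.085 171 [ 0.46897249 -0.15879185  0.08810258] [ 0.34429825 -0.41244281  0.08502817] [ 0.5101884  -0.10844225  0.09181139]
0.049 619 [ 0.47650474 -0.17007984  0.05261981] [ 0.30789102 -0.45655732  0.04900134] [ 0.61228895 -0.07357933  0.0579603 ]
```

```bash
ls pics
```

```text
crop_gr.png
crop_scene.png
crop_side.png
scene0.png
side0.png
wrist0.png
```

View pics/crop_scene.png

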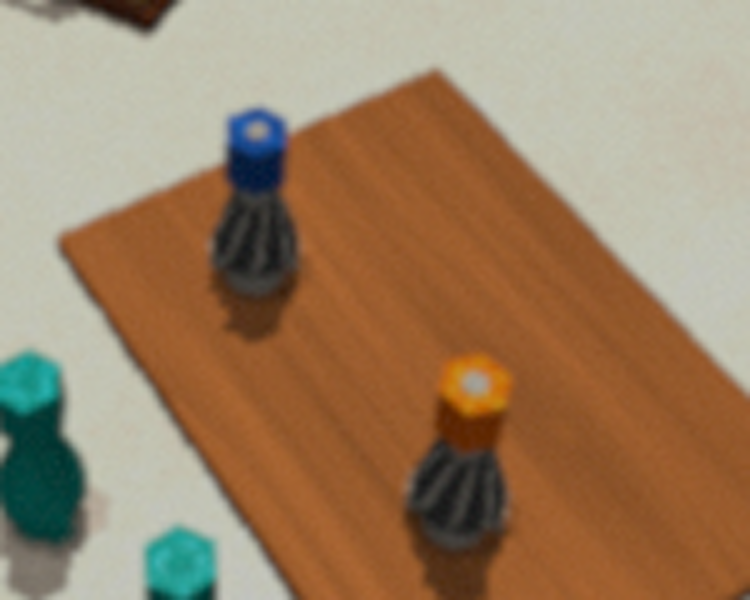

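View pics/crop_gr.png

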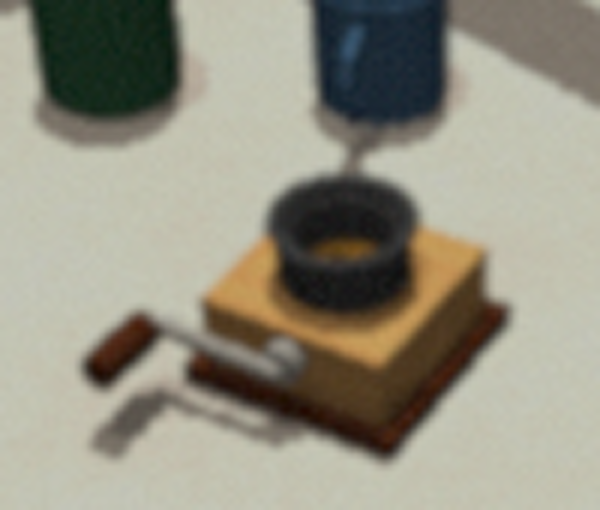

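Crop confirms it: vivid orange hexagonal head at scene (365,277), top at z≈0.124 as it should be; the blue-headed spare is at (321,230). Next I'll fit the rim and find the wrist camera's offset.

```bash
cat >> h.py <<'E'
from scipy.optimize import least_squares
def circ(p):
    f=lambda q: np.hypot(p[:,0]-q[0],p[:,1]-q[1])-q[2]
    return least_squares(f,[*p[:,:2].mean(0),.04],loss="soft_l1",f_scale=.002).x
def totool(d,obs):  # world mm -> tool axes
    from scipy.spatial.transform import Rotation as R
    return R.from_euler("xyz",obs["tool_rot"],degrees=True).as_matrix().T@np.asarray(d)
E
python3 - <<'E'
from h import *
c=dict(np.load("/tmp/scene0.npz"));W=cloud(c)
r=W[155:200,270:312].reshape(-1,3); s=r[(r[:,2]>.082)&(r[:,2]<.095)&(r[:,0]>.4)]; print(len(s),s.min(0),s.max(0),circ(s))
h=W[265:300,350:380].reshape(-1,3); s=h[(h[:,2]>.118)&(h[:,2]<.13)]; print(len(s),s.min(0),s.max(0),s.mean(0))
w=dict(np.load("/tmp/wrist0.npz"))["world_to_cam"]; C=-w[:3,:3].T@w[:3,3]; o=env.get_obs()
print("cam",C, "rel tool",totool(C-o["tool_pos"],o),"look",totool(-w[2,:3],o))
g=np.array([.465,-.155,.3]); print(totool((g-o["tool_pos"])*1000,o))
E
```

```text
193 [ 0.43163724 -0.18765493  0.08204892] [ 0.5101884  -0.10844225  0.09181139] [ 0.47112222 -0.14583747  0.03520804]
153 [0.51734132 0.30443289 0.11805029] [0.5500273  0.33503196 0.12660026] [0.53459688 0.32051696 0.12298925]
cam [ 0.23518013 -0.6104487   0.38377276] rel tool [ 7.50302588e-02  4.15838165e-05 -1.48059469e-01] look [-2.73330926e-01 -4.74125592e-04  9.61919945e-01]
[ 411.4747638  -383.31759553  -63.74221149]
```

```bash
python3 -m pendant '[{"tx":21,"ty":-21.8,"tz":-5},{"tx":21,"ty":-21.8,"tz":-5},{"tx":21,"ty":-21.8,"tz":-5},{"tx":21,"ty":-21.8,"tz":-5},{"tx":21,"ty":-21.8,"tz":-5},{"tx":21,"ty":-21.8,"tz":-5},{"tx":21,"ty":-21.8,"tz":-5},{"tx":21,"ty":-21.8,"tz":-5},{"tx":21,"ty":-21.8,"tz":-5},{"tx":21,"ty":-21.8},{"tx":21,"ty":-21.8},{"tx":21,"ty":-21.8},{"tx":21,"ty":-21.8},{"tx":21,"ty":-21.8},{"tx":21,"ty":-21.8},{"tx":21,"ty":-21.8},{"tx":21,"ty":-21.8},{"tx":21,"ty":-21.8},{},{}]' 20
python3 - <<'E'
from h import *
c=env.read_camera("wrist"); save(c,"w1.png"); np.savez("/tmp/w1.npz",**c)
E
```

```text
invalid input at $[0]: expected keys rx, ry, rz, tx, ty, tz, jaw
```

View pics/w1.png

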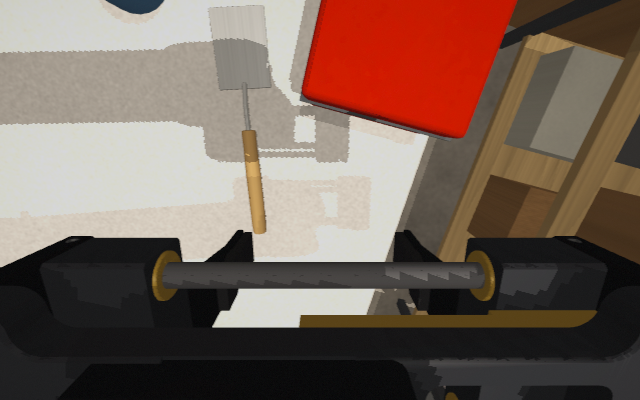

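```bash
python3 -m pendant '[{"rx":0,"ry":0,"rz":0,"tx":21,"ty":-22,"tz":-5,"jaw":87},{"rx":0,"ry":0,"rz":0,"tx":21,"ty":-22,"tz":-5,"jaw":87},{"rx":0,"ry":0,"rz":0,"tx":21,"ty":-22,"tz":-5,"jaw":87},{"rx":0,"ry":0,"rz":0,"tx":21,"ty":-22,"tz":-5,"jaw":87},{"rx":0,"ry":0,"rz":0,"tx":21,"ty":-22,"tz":-5,"jaw":87},{"rx":0,"ry":0,"rz":0,"tx":21,"ty":-22,"tz":-5,"jaw":87},{"rx":0,"ry":0,"rz":0,"tx":21,"ty":-22,"tz":-5,"jaw":87},{"rx":0,"ry":0,"rz":0,"tx":21,"ty":-22,"tz":-5,"jaw":87},{"rx":0,"ry":0,"rz":0,"tx":21,"ty":-22,"tz":-5,"jaw":87},{"rx":0,"ry":0,"rz":0,"tx":21,"ty":-22,"tz":0,"jaw":87},{"rx":0,"ry":0,"rz":0,"tx":21,"ty":-22,"tz":0,"jaw":87},{"rx":0,"ry":0,"rz":0,"tx":21,"ty":-22,"tz":0,"jaw":87},{"rx":0,"ry":0,"rz":0,"tx":21,"ty":-22,"tz":0,"jaw":87},{"rx":0,"ry":0,"rz":0,"tx":21,"ty":-22,"tz":0,"jaw":87},{"rx":0,"ry":0,"rz":0,"tx":21,"ty":-22,"tz":0,"jaw":87},{"rx":0,"ry":0,"rz":0,"tx":21,"ty":-22,"tz":0,"jaw":87},{"rx":0,"ry":0,"rz":0,"tx":21,"ty":-22,"tz":0,"jaw":87},{"rx":0,"ry":0,"rz":0,"tx":21,"ty":-22,"tz":0,"jaw":87},{"rx":0,"ry":0,"rz":0,"tx":0,"ty":0,"tz":0,"jaw":87},{"rx":0,"ry":0,"rz":0,"tx":0,"ty":0,"tz":0,"jaw":87}]' 20
python3 - <<'E'
from h import *
c=env.read_camera("wrist"); save(c,"w2.png"); np.savez("/tmp/w2.npz",**c); print(env.get_obs()["force"],env.get_obs()["qpos"])
E
```

```text
time_s: 1.87
tool_pos: [0.4301, -0.1497, 0.2816]
tool_rot: [180.0, 0.0, 14.7]
force: [0.7, -0.6, -0.7]
grip_width: 0.0874
[-0.32450122 -1.16646543  0.33008448] [ 50.73409761  -6.26418002 -31.76744362 104.20025353  -3.28494812
  81.15982568 -55.8153626 ]
```

View pics/w2.png

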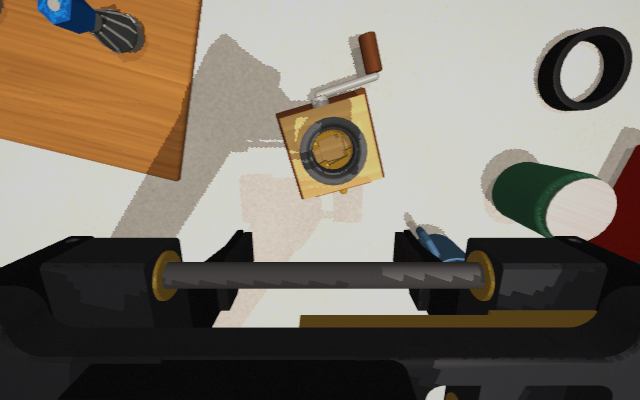

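Wrist view: the grinder collar is centred at about (333,151) with the brass cup visible inside. The handle is at the top (370,50), and the mug (445,245), can (540,195) and ring (585,68) are clear of it. I'll fit the axis and enlarge the throat to look for the slots.

```bash
python3 - <<'E'
from h import *
c=dict(np.load("/tmp/w2.npz"));W=cloud(c)
save(c,"w2c.png",(115,187,295,371),8)
r=W[110:192,290:376]; q=r.reshape(-1,3)
for lo,hi in [(.080,.086),(.086,.095),(.05,.058),(.035,.049)]:
    s=q[(q[:,2]>lo)&(q[:,2]<hi)]; s=s[np.hypot(s[:,0]-.471,s[:,1]+.147)<(.055 if lo>.07 else .026)]
    print(lo,len(s),s.min(0),s.max(0),circ(s))
# rim outer
s=q[(q[:,2]>.086)]; print(s[:,2].max())
h,xe=np.histogram(q[np.hypot(q[:,0]-.471,q[:,1]+.147)<.022][:,2],bins=np.arange(.02,.1,.004)); print(h)
E
```

```text
0.08 539 [ 0.44126614 -0.18162086  0.08001588] [ 0.50145746 -0.12141396  0.08597037] [ 0.47143236 -0.15168415  0.02802411]
0.086 1650 [ 0.43170169 -0.19187295  0.08603899] [ 0.51144154 -0.11198037  0.0922903 ] [ 0.47167381 -0.15154975  0.03513823]
0.05 325 [ 0.44546285 -0.17277324  0.05005591] [ 0.49617137 -0.12592014  0.05772459] [ 0.47104652 -0.15016495  0.0215345 ]
0.035 193 [ 0.44648709 -0.1722598   0.03546602] [ 0.49609059 -0.1260564   0.04895216] [ 0.47249951 -0.1492192   0.02107274]
0.09229029683986423
[  4 510  14   6  97   9  10  15 181   4   1   1   3   1   5  13   0   0
   0]
```

View pics/w2c.png

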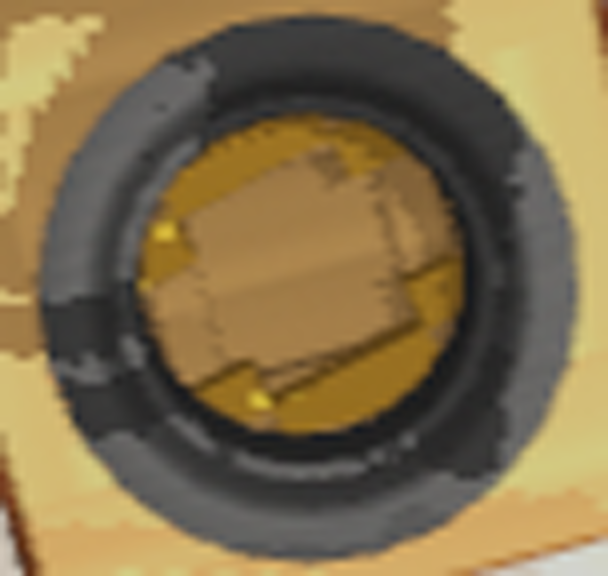

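The slots are visible, running from lower left (175,335) to upper right (420,215) in the crop. I'll get their direction from the depth, since the slot floor should lie at z≈0.038.

```bash
python3 - <<'E'
from h import *
c=dict(np.load("/tmp/w2.npz"));W=cloud(c)
q=W[110:192,290:376].reshape(-1,3); g=np.array([.4716,-.1516]); d=q[:,:2]-g; rr=np.hypot(*d.T)
m=(rr<.026)&(q[:,2]<.045)&(q[:,2]>.030); p=d[m]; print(m.sum(),p.min(0),p.max(0))
ang=np.degrees(np.arctan2(p[:,1],p[:,0]));print(np.histogram(ang,bins=np.arange(-180,181,15)))
for lo,hi in((-180,0),(0,180)):
    k=(rr[m]>.018)
a=2*np.radians(ang[rr[m]>.0175]); print("axis",np.degrees(np.arctan2(np.sin(a).mean(),np.cos(a).mean()))/2)
m2=(rr<.026)&(q[:,2]>.05)&(q[:,2]<.058)
ang=np.degrees(np.arctan2(d[m2][:,1],d[m2][:,0]));a=2*np.radians(ang); print("top",np.median(q[m2][:,2]),"perp axis",np.degrees(np.arctan2(np.sin(a).mean(),np.cos(a).mean()))/2, np.histogram(ang,bins=np.arange(-180,181,15))[0])
# topdown render of depth: max z per cell
im=np.zeros((60,60,3),np.uint8)
for (x,y),z,col in zip(d,q[:,2],c["img"][110:192,290:376].reshape(-1,3)):
    i,j=int(30-y*1000),int(30+x*1000)
    if 0<=i<60 and 0<=j<60: im[i,j]=[255*(z>.07),255*(.05<z<.058),255*(.034<z<.044)] if z>.034 else 60
cv2.imwrite("pics/top.png",cv2.resize(im,None,fx=8,fy=8,interpolation=0))
E
```

```text
233 [-0.02511291 -0.02542331] [0.02449059 0.0255436 ]
(array([13,  8,  5,  2,  2,  4,  6, 29, 30, 26,  5,  3,  4,  0,  0,  0,  0,
        6,  1, 20, 28, 23, 14,  4]), array([-180, -165, -150, -135, -120, -105,  -90,  -75,  -60,  -45,  -30,
        -15,    0,   15,   30,   45,   60,   75,   90,  105,  120,  135,
        150,  165,  180]))
axis -47.46661671883833
top 0.05400275240119365 perp axis 43.36283133440988 [15 27 29 29 25 14 28  9  2  0 14 24 15 24 27 28 21 12 26  9  3  0 15 24]Traceback (most recent call last):
  File "<stdin>", line 14, in <module>
ValueError: cannot convert float NaN to integer
```

Two estimates of the slot yaw agree: −47.5° from the slot floor and −46.6° from the cup top. The cup top reads z = 0.054, as it should. Next I'll move to where I can see the cone obliquely for its lug direction.

```bash
python3 -m pendant '[{"rx":0,"ry":0,"rz":0,"tx":9,"ty":-28,"tz":10,"jaw":87},{"rx":0,"ry":0,"rz":0,"tx":9,"ty":-28,"tz":10,"jaw":87},{"rx":0,"ry":0,"rz":0,"tx":9,"ty":-28,"tz":10,"jaw":87},{"rx":0,"ry":0,"rz":0,"tx":9,"ty":-28,"tz":10,"jaw":87},{"rx":0,"ry":0,"rz":0,"tx":9,"ty":-28,"tz":10,"jaw":87},{"rx":0,"ry":0,"rz":0,"tx":9,"ty":-28,"tz":10,"jaw":87},{"rx":0,"ry":0,"rz":0,"tx":0,"ty":0,"tz":0,"jaw":87},{"rx":0,"ry":0,"rz":0,"tx":0,"ty":0,"tz":0,"jaw":87}]'
python3 - <<'E'
from h import *
c=env.read_camera("wrist"); save(c,"w3.png"); np.savez("/tmp/w3.npz",**c)
E
```

```text
time_s: 2.58
tool_pos: [0.4393, 0.0247, 0.2211]
tool_rot: [180.0, 0.1, 14.6]
force: [0.9, -1.6, 0.2]
grip_width: 0.0869
```

View pics/w3.png

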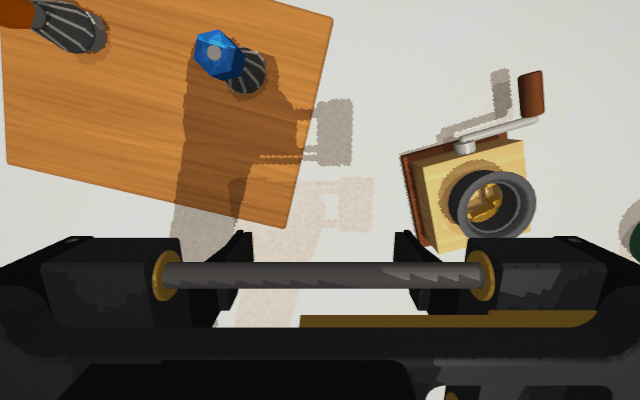

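The orange cone is at upper left, with its head at (20,10) and base at (95,40). The spare is at (230,60). I'll enlarge the base to look for the lugs.

```bash
python3 - <<'E'
from h import *
c=dict(np.load("/tmp/w3.npz")); save(c,"w3c.png",(0,65,20,120),8)
W=cloud(c); q=W[0:65,20:120].reshape(-1,3); d=q[:,:2]-[.534,.3205]
for lo,hi in((.0145,.022),(.022,.030),(.030,.036),(.038,.05)):
    m=(q[:,2]>lo)&(q[:,2]<hi)&(np.hypot(*d.T)<.035); 
    a=np.degrees(np.arctan2(d[m][:,1],d[m][:,0])); r=np.hypot(*d[m].T)*1000
    print(lo,[(int(b),int(((a>=b)&(a<b+12)).sum()),round(float(np.median(r[(a>=b)&(a<b+12)])),1)) for b in range(-180,180,12) if ((a>=b)&(a<b+12)).any()])
E
```

```text
0.0145 [(-168, 1, 15.2), (-156, 4, 16.1), (-144, 9, 16.8), (-132, 10, 17.8), (-120, 14, 18.3), (-108, 18, 19.0), (-96, 20, 19.6), (-84, 17, 19.9), (-72, 12, 19.5), (-60, 2, 23.0)]
0.022 [(-144, 3, 17.9), (-132, 8, 18.5), (-120, 13, 19.3), (-108, 15, 19.6), (-96, 17, 20.2), (-84, 17, 20.1), (-72, 47, 24.9), (-60, 20, 27.7), (-48, 20, 27.5)]
0.03 [(-168, 3, 22.1), (-120, 1, 23.6), (-108, 2, 24.9), (-84, 2, 25.5), (-72, 24, 27.3), (-60, 23, 27.7), (-48, 20, 27.5)]
0.038 [(-180, 3, 19.2), (-168, 25, 21.5), (-156, 25, 21.9), (-144, 43, 22.7), (-132, 43, 24.4), (-120, 60, 24.2), (-108, 64, 24.9), (-96, 66, 25.5), (-84, 55, 25.7), (-72, 61, 25.4), (-60, 60, 25.2), (-48, 34, 25.1), (-36, 25, 24.0), (-24, 19, 23.2), (-12, 18, 22.9), (144, 1, 18.2), (168, 4, 19.6)]
```

View pics/w3c.png

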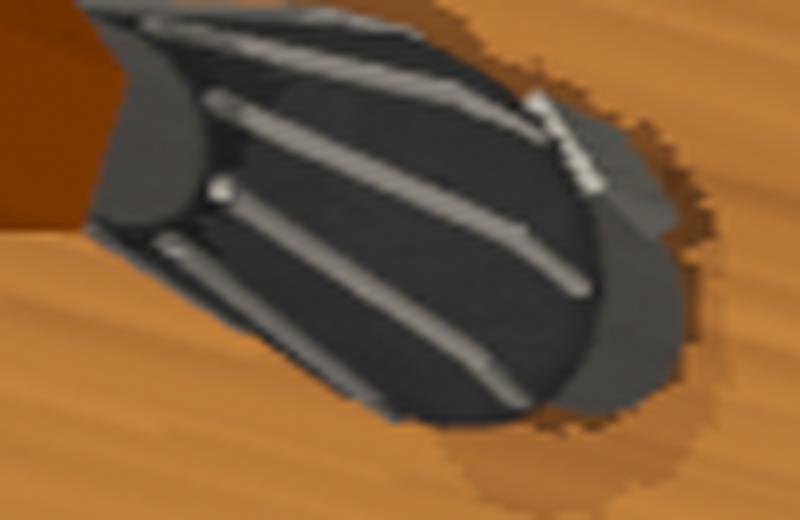

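A lug shows at the base, at azimuth roughly −55° (crop (600,150)). Next, an overhead view to get the cone's centre and the hexagon's yaw.

```bash
python3 -m pendant '[{"rx":0,"ry":0,"rz":0,"tx":9,"ty":-28.5,"tz":-1,"jaw":87},{"rx":0,"ry":0,"rz":0,"tx":9,"ty":-28.5,"tz":-1,"jaw":87},{"rx":0,"ry":0,"rz":0,"tx":9,"ty":-28.5,"tz":-1,"jaw":87},{"rx":0,"ry":0,"rz":0,"tx":9,"ty":-28.5,"tz":-1,"jaw":87},{"rx":0,"ry":0,"rz":0,"tx":9,"ty":-28.5,"tz":-1,"jaw":87},{"rx":0,"ry":0,"rz":0,"tx":9,"ty":-28.5,"tz":-1,"jaw":87},{"rx":0,"ry":0,"rz":0,"tx":9,"ty":-28.5,"tz":-1,"jaw":87},{"rx":0,"ry":0,"rz":0,"tx":9,"ty":-28.5,"tz":-1,"jaw":87},{"rx":0,"ry":0,"rz":0,"tx":9,"ty":-28.5,"tz":-1,"jaw":87},{"rx":0,"ry":0,"rz":0,"tx":0,"ty":0,"tz":0,"jaw":87},{"rx":0,"ry":0,"rz":0,"tx":0,"ty":0,"tz":0,"jaw":87}]'
python3 - <<'E'
from h import *
c=env.read_camera("wrist"); save(c,"w4.png"); np.savez("/tmp/w4.npz",**c); print(env.get_obs()["qpos"])
W=cloud(c); hsv=cv2.cvtColor(c["img"],cv2.COLOR_RGB2HSV)
m=(np.abs(W[...,2]-.124)<.006)&(np.hypot(W[...,0]-.534,W[...,1]-.319)<.04)
k,l,st,ce=cv2.connectedComponentsWithStats(m.astype(np.uint8)); i=1+np.argmax(st[1:,4]); m=l==i
p=W[m][:,:2]; print(m.sum(),ce[i],W[m].mean(0),W[m][:,2].min(),W[m][:,2].max())
h=cv2.convexHull((p*1e5).astype(np.int32))[:,0].astype(float)/1e5
(cx,cy),(a,b),_=cv2.minAreaRect((p*1e5).astype(np.int32).astype(np.float32)); print("rect",cx/1e5,cy/1e5,a,b)
ws=[]
th=np.arange(0,180,1.)
for t in th:
    u=np.array([np.cos(np.radians(t)),np.sin(np.radians(t))]); ws.append(np.ptp(h@u)*1000)
ws=np.array(ws); f=(ws[:60]+ws[60:120]+ws[120:])/3; print("flat normal mod60:",f.argmin(),f.min(),f.max(),ws[[f.argmin()+60*k for k in range(3)]])
# symmetric centre: mean of extents over flat normals
A=[];B=[]
for t in th:
    u=np.array([np.cos(np.radians(t)),np.sin(np.radians(t))]);s=h@u;A.append(u);B.append((s.min()+s.max())/2)
print("centre",np.linalg.lstsq(np.array(A),np.array(B),rcond=None)[0])
E
```

```text
time_s: 3.55
tool_pos: [0.4547, 0.2932, 0.2301]
tool_rot: [-179.9, 0.1, 14.5]
force: [-0.2, -0.7, 0.2]
grip_width: 0.0871
[  20.3961432    13.04992153  -62.95429804   97.60378113   11.9272717
   76.73723303 -120.35865325]
1125 [319.74133333 109.91466667] [0.53483325 0.31685545 0.12408009] 0.12114694820244848 0.12621457774986078
rect 0.5345970703125 0.31696083984375 2929.263427734375 3322.16357421875
flat normal mod60: 13 29.841249389057566 33.469070408139004 [29.65159101 29.92533508 29.94682208]
centre [0.53464586 0.31685309]
```

View pics/w4.png

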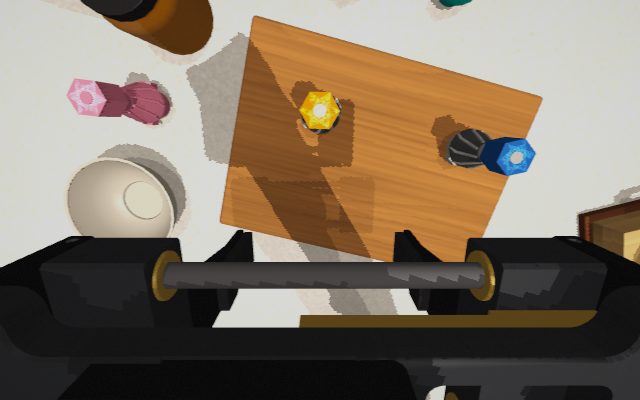

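Overhead: the orange head at (320,110) is 29.8 mm across flats and its top is at 0.124. Its centre is (0.5346, 0.3169), with flat normals at 13°, 73° and −47°. With a lug seen near −55°, the lug axis is −47°. The spare is at (490,152), the pink look-alike at (90,97) and the bowl at (120,200).

I'll grip with the jaws along −47°, which means tool yaw 43°. Turning first.

```bash
python3 -m pendant '[{"rx":0,"ry":0,"rz":-7.1,"tx":0,"ty":0,"tz":0,"jaw":87},{"rx":0,"ry":0,"rz":-7.1,"tx":0,"ty":0,"tz":0,"jaw":87},{"rx":0,"ry":0,"rz":-7.1,"tx":0,"ty":0,"tz":0,"jaw":87},{"rx":0,"ry":0,"rz":-7.1,"tx":0,"ty":0,"tz":0,"jaw":87},{"rx":0,"ry":0,"rz":0,"tx":0,"ty":0,"tz":0,"jaw":87},{"rx":0,"ry":0,"rz":0,"tx":0,"ty":0,"tz":0,"jaw":87}]'
python3 - <<'E'
from h import *
o=env.get_obs(); print(o["qpos"],o["tool_rot"],totool((np.array([.5346,.3169,.105])-o["tool_pos"])*1000,o))
E
```

```text
time_s: 4.1
tool_pos: [0.4552, 0.2908, 0.2303]
tool_rot: [179.9, 0.0, 42.4]
force: [0.4, 0.4, -0.0]
grip_width: 0.087
[ 24.07210814  14.80005426 -67.94230477  97.58490991  14.13764326
  77.18738421 -93.9501184 ] [1.79915537e+02 4.97888964e-02 4.24485980e+01] [ 76.28578688  34.11497579 125.29597866]
```

```bash
python3 -m pendant '[{"rx":0,"ry":0,"rz":-0.5,"tx":25.4,"ty":11.4,"tz":0,"jaw":87},{"rx":0,"ry":0,"rz":0,"tx":25.4,"ty":11.4,"tz":0,"jaw":87},{"rx":0,"ry":0,"rz":0,"tx":25.4,"ty":11.4,"tz":0,"jaw":87},{"rx":0,"ry":0,"rz":0,"tx":0,"ty":0,"tz":25,"jaw":87},{"rx":0,"ry":0,"rz":0,"tx":0,"ty":0,"tz":25,"jaw":87},{"rx":0,"ry":0,"rz":0,"tx":0,"ty":0,"tz":15,"jaw":87},{"rx":0,"ry":0,"rz":0,"tx":0,"ty":0,"tz":0,"jaw":87},{"rx":0,"ry":0,"rz":0,"tx":0,"ty":0,"tz":0,"jaw":87}]'
python3 - <<'E'
from h import *
c=env.read_camera("wrist"); save(c,"w5.png"); np.savez("/tmp/w5.npz",**c)
o=env.get_obs(); print(o["tool_pos"],o["tool_rot"],totool((np.array([.5346,.3169,.105])-o["tool_pos"])*1000,o))
E
```

```text
time_s: 4.77
tool_pos: [0.5329, 0.3196, 0.1652]
tool_rot: [180.0, 0.1, 43.3]
force: [-0.5, 1.0, 0.5]
grip_width: 0.0869
[0.53336996 0.32035482 0.16644299] [ 1.79953335e+02 -4.12822330e-02  4.32969295e+01] [-1.51828158  3.30794704 61.44462605]
```

View pics/w5.png

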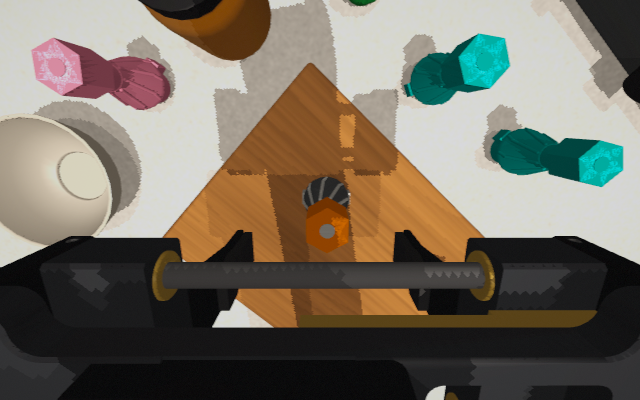

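The orange head at (327,222) lies between the jaws (about 245 and 400), with its flats facing them. Going down and closing.

```bash
python3 -m pendant '[{"rx":0,"ry":0,"rz":0,"tx":-1,"ty":2.5,"tz":15,"jaw":87},{"rx":0,"ry":0,"rz":0,"tx":0,"ty":0,"tz":20,"jaw":87},{"rx":0,"ry":0,"rz":0,"tx":0,"ty":0,"tz":15,"jaw":87},{"rx":0,"ry":0,"rz":0,"tx":0,"ty":0,"tz":10.5,"jaw":70},{"rx":0,"ry":0,"rz":0,"tx":0,"ty":0,"tz":0,"jaw":45},{"rx":0,"ry":0,"rz":0,"tx":0,"ty":0,"tz":0,"jaw":35},{"rx":0,"ry":0,"rz":0,"tx":0,"ty":0,"tz":0,"jaw":26},{"rx":0,"ry":0,"rz":0,"tx":0,"ty":0,"tz":0,"jaw":20},{"rx":0,"ry":0,"rz":0,"tx":0,"ty":0,"tz":0,"jaw":20},{"rx":0,"ry":0,"rz":0,"tx":0,"ty":0,"tz":0,"jaw":20},{"rx":0,"ry":0,"rz":0,"tx":0,"ty":0,"tz":0,"jaw":20},{"rx":0,"ry":0,"rz":0,"tx":0,"ty":0,"tz":0,"jaw":20}]' 30
```

```text
time_s: 5.82
tool_pos: [0.5341, 0.3182, 0.1052]
tool_rot: [180.0, -0.0, 43.4]
force: [-0.8, 0.2, -0.7]
grip_width: 0.0347
```

```bash
python3 -m pendant '[{"rx":0,"ry":0,"rz":0,"tx":0,"ty":0,"tz":0,"jaw":20},{"rx":0,"ry":0,"rz":0,"tx":0,"ty":0,"tz":0,"jaw":20},{"rx":0,"ry":0,"rz":0,"tx":0,"ty":0,"tz":0,"jaw":20},{"rx":0,"ry":0,"rz":0,"tx":0,"ty":0,"tz":0,"jaw":20}]' 30
python3 - <<'E'
from h import *
c=env.read_camera("wrist"); save(c,"w6.png",(130,330,180,470),2.5)
E
```

```text
time_s: 6.15
tool_pos: [0.5342, 0.318, 0.1051]
tool_rot: [180.0, -0.0, 43.4]
force: [1.8, 0.3, 1.2]
grip_width: 0.0296
```

View pics/w6.png

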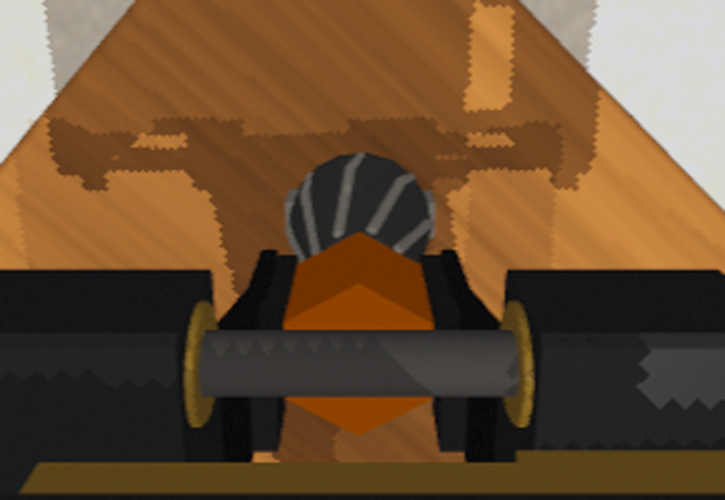

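The grip holds the flats (29.6 mm). The lugs peek out left and right at (290,210) and (433,210), along the jaw axis, so lug yaw ≈ −47°, almost the slot yaw. Lifting clear of the spare.

```bash
python3 -m pendant '[{"rx":0,"ry":0,"rz":0,"tx":0,"ty":0,"tz":-8,"jaw":20},{"rx":0,"ry":0,"rz":0,"tx":0,"ty":0,"tz":-15,"jaw":20},{"rx":0,"ry":0,"rz":0,"tx":0,"ty":0,"tz":-22,"jaw":20},{"rx":0,"ry":0,"rz":0,"tx":0,"ty":0,"tz":-25,"jaw":20},{"rx":0,"ry":0,"rz":0,"tx":0,"ty":0,"tz":-25,"jaw":20},{"rx":0,"ry":0,"rz":0,"tx":0,"ty":0,"tz":-25,"jaw":20},{"rx":0,"ry":0,"rz":0,"tx":0,"ty":0,"tz":-25,"jaw":20},{"rx":0,"ry":0,"rz":0,"tx":0,"ty":0,"tz":-20,"jaw":20},{"rx":0,"ry":0,"rz":0,"tx":0,"ty":0,"tz":-10,"jaw":20},{"rx":0,"ry":0,"rz":0,"tx":0,"ty":0,"tz":0,"jaw":20},{"rx":0,"ry":0,"rz":0,"tx":0,"ty":0,"tz":0,"jaw":20}]' 40
python3 - <<'E'
from h import *
o=env.get_obs(); print(o["qpos"],o["force"])
E
```

```text
time_s: 7.12
tool_pos: [0.5337, 0.3182, 0.2799]
tool_rot: [180.0, 0.0, 43.4]
force: [0.2, 0.0, -3.7]
grip_width: 0.0298
[ 13.38341327  25.2352454  -63.21070892  82.1172119   22.43425938
  86.20894429 -95.61053345] [ 0.20433279  0.04562152 -3.73164369]
```

Lifted, with about 3 N of extra weight on the wrist as expected. Now moving over to the grinder.

```bash
python3 -m pendant '[{"rx":0,"ry":0,"rz":0,"tx":-12,"ty":10,"tz":0,"jaw":20},{"rx":0,"ry":0,"rz":0,"tx":-22,"ty":17.8,"tz":0,"jaw":20},{"rx":0,"ry":0,"rz":0,"tx":-22,"ty":17.8,"tz":0,"jaw":20},{"rx":0,"ry":0,"rz":0,"tx":-22,"ty":17.8,"tz":0,"jaw":20},{"rx":0,"ry":0,"rz":0,"tx":-22,"ty":17.8,"tz":0,"jaw":20},{"rx":0,"ry":0,"rz":0,"tx":-22,"ty":17.8,"tz":0,"jaw":20},{"rx":0,"ry":0,"rz":0,"tx":-22,"ty":17.8,"tz":0,"jaw":20},{"rx":0,"ry":0,"rz":0,"tx":-22,"ty":17.8,"tz":0,"jaw":20},{"rx":0,"ry":0,"rz":0,"tx":-22,"ty":17.8,"tz":0,"jaw":20},{"rx":0,"ry":0,"rz":0,"tx":-22,"ty":17.8,"tz":0,"jaw":20},{"rx":0,"ry":0,"rz":0,"tx":-22,"ty":17.8,"tz":0,"jaw":20},{"rx":0,"ry":0,"rz":0,"tx":-22,"ty":17.8,"tz":0,"jaw":20},{"rx":0,"ry":0,"rz":0,"tx":-22,"ty":17.8,"tz":0,"jaw":20},{"rx":0,"ry":0,"rz":0,"tx":-22,"ty":17.8,"tz":0,"jaw":20},{"rx":0,"ry":0,"rz":0,"tx":-22,"ty":17.8,"tz":0,"jaw":20},{"rx":0,"ry":0,"rz":0,"tx":-22,"ty":17.8,"tz":0,"jaw":20},{"rx":0,"ry":0,"rz":0,"tx":-22,"ty":17.8,"tz":0,"jaw":20},{"rx":0,"ry":0,"rz":0,"tx":-4,"ty":3,"tz":0,"jaw":20},{"rx":0,"ry":0,"rz":0,"tx":0,"ty":0,"tz":0,"jaw":20},{"rx":0,"ry":0,"rz":0,"tx":0,"ty":0,"tz":0,"jaw":20}]'
python3 - <<'E'
from h import *
for n in ["wrist","scene","side"]:
    c=env.read_camera(n); save(c,n+"7.png"); np.savez("/tmp/%s7.npz"%n,**c)
o=env.get_obs(); print(o["qpos"],o["force"],o["tool_pos"],o["tool_rot"])
E
```

```text
time_s: 8.78
tool_pos: [0.4704, -0.1503, 0.2787]
tool_rot: [-179.8, -0.0, 43.4]
force: [0.5, 1.6, -3.5]
grip_width: 0.0299
[ 6.85569349e+01  5.65267302e-02 -5.33579500e+01  9.92693137e+01
  2.51772862e-02  8.07364938e+01 -3.12590800e+01] [-0.59581919  0.90268115 -3.5460758 ] [ 0.47122866 -0.14920005  0.27965561] [-1.79955556e+02  2.98583725e-03  4.35460000e+01]
```

View pics/wrist7.png

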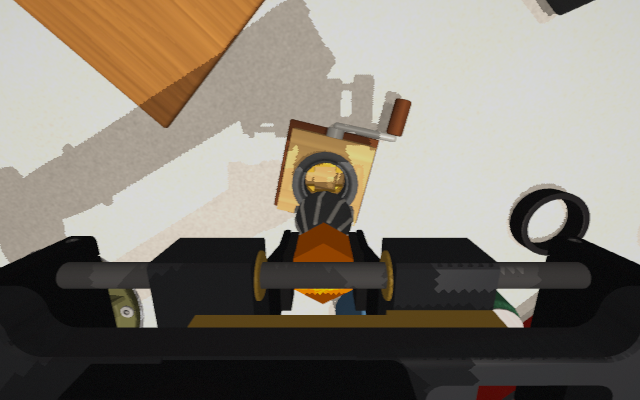

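View pics/scene7.png

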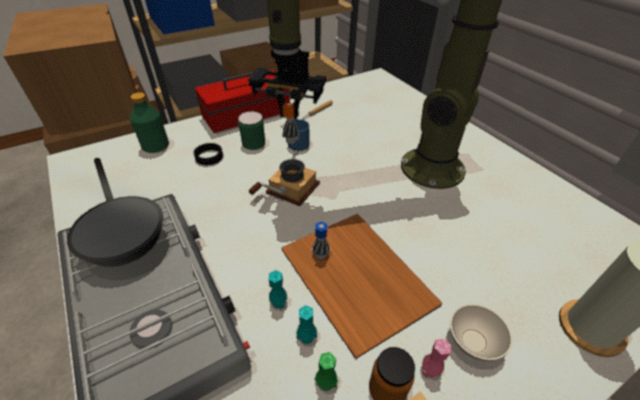

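Wrist view: the cone is held over the collar (325,180), with the slot running horizontally, parallel to the jaw axis. I'll measure the cone-to-throat offset within this one view.

```bash
python3 - <<'E'
from h import *
c=dict(np.load("/tmp/wrist7.npz"));W=cloud(c); o=env.get_obs()
q=W.reshape(-1,3); 
rim=q[(q[:,2]>.086)&(q[:,2]<.094)&(np.hypot(q[:,0]-.4716,q[:,1]+.1516)<.05)]
ri=rim[np.abs(np.hypot(rim[:,0]-.4716,rim[:,1]+.1516)-.036)<.006]
# outer edge fit R=41mm: angular-binned max radius
def outer(p,R):
    f=lambda s: np.array([max(np.hypot(*(p[k,:2]-s).T)) - R for k in bins if k.any()])
    a=np.arctan2(p[:,1]+.1516,p[:,0]-.4716); bins=[(a>=t)&(a<t+.2) for t in np.arange(-np.pi,np.pi,.2)]; bins=[k for k in bins if k.sum()>8]
    return least_squares(f,[.4716,-.1516],loss="soft_l1",f_scale=.001).x,len(bins)
print("rim",len(rim),circ(rim),outer(rim,.041))
z0=.1865
V=W[195:240,290:360].reshape(-1,3); zz=V[:,2]-z0
k=(zz>.026)&(zz<.064)&(np.hypot(V[:,0]-.471,V[:,1]+.15)<.03); V=V[k]
def f(s): 
    return np.hypot(V[:,0]-s[0],V[:,1]-s[1])-(.0225-(V[:,2]-z0-s[2]-.024)/.042*.0115)
for dz in (-.002,0,.002):
    r=least_squares(lambda s:f([s[0],s[1],dz]),[.471,-.15],loss="soft_l1",f_scale=.001); print("cone",k.sum(),r.x,np.std(r.fun))
r=least_squares(f,[.471,-.15,0],loss="soft_l1",f_scale=.001);print(r.x)
print(o["tool_pos"])
# slot axis in this view
d=q[:,:2]-[.4716,-.1516]; rr=np.hypot(*d.T)
for lo,hi in((.03,.045),(.051,.057)):
    m=(q[:,2]>lo)&(q[:,2]<hi)&(rr<.0255)&(rr>.0175); a=np.degrees(np.arctan2(d[m][:,1],d[m][:,0])); print(lo,np.histogram(a,np.arange(-180,181,15))[0])
E
```

```text
rim 1081 [ 0.47191303 -0.15138789  0.03527354] (array([ 0.47097153, -0.15238967]), 23)
cone 1640 [ 0.47170104 -0.14968501] 0.0009222898559941525
cone 1640 [ 0.47123173 -0.15013812] 0.0008044160509625367
cone 1640 [ 0.47075933 -0.15059589] 0.0007362090297043368
[ 0.47044168 -0.15089985  0.00332906]
[ 0.47122866 -0.14920005  0.27965561]
0.03 [13  4  0  0  6  4  7 24 23 23  0  0  0  0  0  0  0  0  0 11 25 19 14  1]
0.051 [ 5  2  0  0  3 10 23  6  0  0 10 19  9 13 13 16 13 10 17  2  1  0 12 21]
```

```bash
python3 -m pendant '[{"rx":0,"ry":0,"rz":0,"tx":-0.5,"ty":1.3,"tz":5,"jaw":20},{"rx":0,"ry":0,"rz":0,"tx":0,"ty":0,"tz":15,"jaw":20},{"rx":0,"ry":0,"rz":0,"tx":0,"ty":0,"tz":15,"jaw":20},{"rx":0,"ry":0,"rz":0,"tx":0,"ty":0,"tz":15,"jaw":20},{"rx":0,"ry":0,"rz":0,"tx":0,"ty":0,"tz":15,"jaw":20},{"rx":0,"ry":0,"rz":0,"tx":0,"ty":0,"tz":10,"jaw":20},{"rx":0,"ry":0,"rz":0,"tx":0,"ty":0,"tz":5,"jaw":20},{"rx":0,"ry":0,"rz":0,"tx":0,"ty":0,"tz":0,"jaw":20},{"rx":0,"ry":0,"rz":0,"tx":0,"ty":0,"tz":0,"jaw":20}]'
python3 - <<'E'
from h import *
for n in ["wrist","side"]:
    c=env.read_camera(n); np.savez("/tmp/%s8.npz"%n,**c); save(c,n+"8.png",(120,320,200,440) if n=="wrist" else (140,230,300,420),2.5 if n=="wrist" else 6)
o=env.get_obs(); print(o["force"],o["tool_pos"])
E
```

```text
time_s: 9.68
tool_pos: [0.4719, -0.1522, 0.2003]
tool_rot: [180.0, -0.0, 43.4]
force: [-0.6, -0.1, -2.9]
grip_width: 0.0295
[-0.42216891 -0.52177902 -3.20636838] [ 0.47227355 -0.15246251  0.20092203]
```

View pics/wrist8.png

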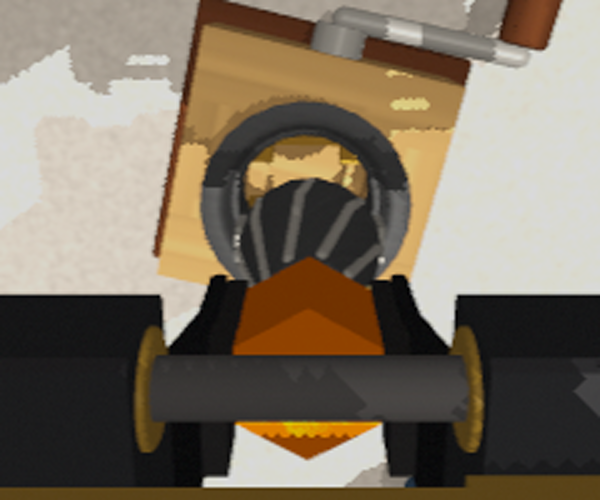

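View pics/side8.png

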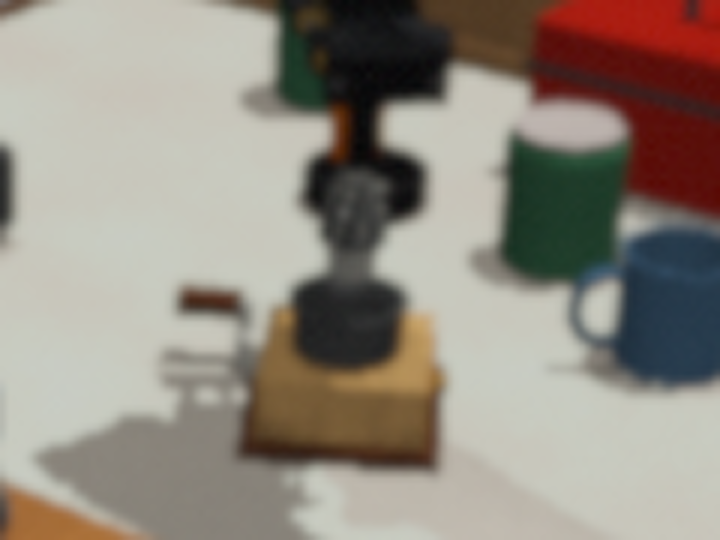

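```bash
python3 - <<'E'
from h import *
from scipy.spatial.transform import Rotation as R
c=dict(np.load("/tmp/wrist8.npz"));W=cloud(c); o=env.get_obs()
Rt=R.from_euler("xyz",o["tool_rot"],degrees=True).as_matrix()
T=(W-[.472,-.1522,.2005])@Rt*1000  # tool-frame mm
q=T.reshape(-1,3); wz=W.reshape(-1,3)[:,2]
rim=q[(wz>.086)&(wz<.094)&(np.hypot(q[:,0],q[:,1])<46)]
r=least_squares(lambda s:np.hypot(rim[:,0]-s[0],rim[:,1]-s[1])-s[2],[0,0,36],loss="soft_l1").x; print("rim xy tool",r)
print("rim y extent",rim[:,1].min(),rim[:,1].max())
# silhouettes of cone per height
V=T[185:235,285:365].reshape(-1,3); 
for a,b in((20,25),(30,35),(40,45),(45,50),(50,55),(55,60),(60,66),(66,72)):
    k=(V[:,2]>a)&(V[:,2]<b)&(np.hypot(V[:,0],V[:,1])<30)
    if k.sum()>10: print("z below tcp",a,k.sum(),"y",V[k,1].min().round(1),V[k,1].max().round(1),"mid",((V[k,1].min()+V[k,1].max())/2).round(1),"x",V[k,0].max().round(1))
E
```

```text
rim xy tool [-0.40366849 -0.79108275 35.84950832]
rim y extent -40.87536753494154 38.84546999454416
z below tcp 30 199 y -13.0 14.2 mid 0.6 x 14.3
z below tcp 40 241 y -16.8 17.8 mid 0.5 x 17.2
z below tcp 45 267 y -18.7 19.8 mid 0.6 x 19.2
z below tcp 50 252 y -20.6 21.7 mid 0.5 x 21.5
z below tcp 55 253 y -21.8 22.3 mid 0.2 x 22.1
z below tcp 60 203 y -22.2 23.3 mid 0.6 x 23.1
z below tcp 66 73 y -23.4 24.1 mid 0.4 x 22.1
```

In the tool frame the cone is at y≈+0.5 mm and the rim at −0.9 mm, with no tilt. I'll correct by −1.2 mm and go down to just above the drive.

```bash
python3 -m pendant '[{"rx":0,"ry":0,"rz":0,"tx":-0.4,"ty":-1.2,"tz":0,"jaw":20},{"rx":0,"ry":0,"rz":0,"tx":0,"ty":0,"tz":10,"jaw":20},{"rx":0,"ry":0,"rz":0,"tx":0,"ty":0,"tz":8,"jaw":20},{"rx":0,"ry":0,"rz":0,"tx":0,"ty":0,"tz":6,"jaw":20},{"rx":0,"ry":0,"rz":0,"tx":0,"ty":0,"tz":6,"jaw":20},{"rx":0,"ry":0,"rz":0,"tx":0,"ty":0,"tz":6,"jaw":20},{"rx":0,"ry":0,"rz":0,"tx":0,"ty":0,"tz":6,"jaw":20},{"rx":0,"ry":0,"rz":0,"tx":0,"ty":0,"tz":5,"jaw":20},{"rx":0,"ry":0,"rz":0,"tx":0,"ty":0,"tz":0,"jaw":20},{"rx":0,"ry":0,"rz":0,"tx":0,"ty":0,"tz":0,"jaw":20}]'
python3 - <<'E'
from h import *
c=env.read_camera("wrist"); np.savez("/tmp/w9.npz",**c); save(c,"w9.png",(120,320,200,440),2.5)
o=env.get_obs(); print(o["force"],o["wrist_torque"],o["tool_pos"])
E
```

```text
time_s: 10.62
tool_pos: [0.4704, -0.1516, 0.1527]
tool_rot: [-180.0, 0.0, 43.4]
force: [0.3, -0.1, -4.3]
grip_width: 0.0297
[ 0.30517121  0.23089469 -2.82140817] [-0.02877086 -0.05851568  0.03518064] [ 0.47064221 -0.15173553  0.1531021 ]
```

View pics/w9.png

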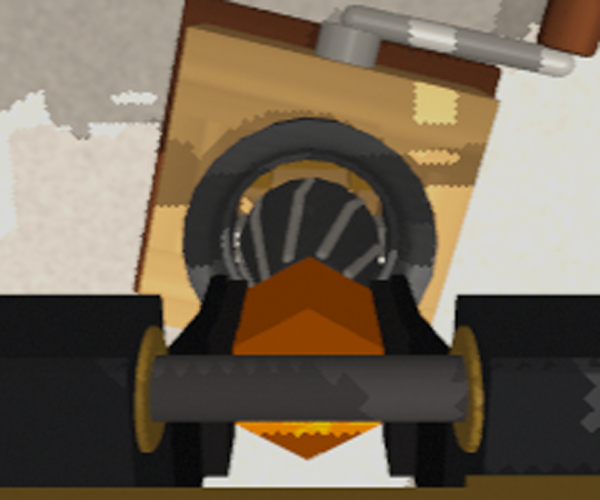

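Centred: collar mid at x≈311, cone at about 313. No contact force yet. Going on down gently.

```bash
python3 -m pendant '[{"rx":0,"ry":0,"rz":0,"tx":0,"ty":0,"tz":3,"jaw":20},{"rx":0,"ry":0,"rz":0,"tx":0,"ty":0,"tz":3,"jaw":20},{"rx":0,"ry":0,"rz":0,"tx":0,"ty":0,"tz":2,"jaw":20},{"rx":0,"ry":0,"rz":0,"tx":0,"ty":0,"tz":0,"jaw":20}]'
python3 -m pendant '[{"rx":0,"ry":0,"rz":0,"tx":0,"ty":0,"tz":2,"jaw":20},{"rx":0,"ry":0,"rz":0,"tx":0,"ty":0,"tz":2,"jaw":20},{"rx":0,"ry":0,"rz":0,"tx":0,"ty":0,"tz":0,"jaw":20}]'
```

```text
time_s: 11.0
tool_pos: [0.4701, -0.1517, 0.1445]
tool_rot: [-180.0, 0.0, 43.4]
force: [0.4, -0.2, -2.6]
grip_width: 0.0297
time_s: 11.25
tool_pos: [0.4702, -0.1517, 0.1406]
tool_rot: [-180.0, 0.0, 43.4]
force: [0.5, 0.5, -2.8]
grip_width: 0.0298
```

Pilot is in its hole with no force. Next comes the lug level (TCP ≈0.137).

```bash
python3 -m pendant '[{"rx":0,"ry":0,"rz":0,"tx":0,"ty":0,"tz":2,"jaw":20},{"rx":0,"ry":0,"rz":0,"tx":0,"ty":0,"tz":2,"jaw":20},{"rx":0,"ry":0,"rz":0,"tx":0,"ty":0,"tz":0,"jaw":20}]'
python3 -m pendant '[{"rx":0,"ry":0,"rz":0,"tx":0,"ty":0,"tz":1.5,"jaw":20},{"rx":0,"ry":0,"rz":0,"tx":0,"ty":0,"tz":1.5,"jaw":20},{"rx":0,"ry":0,"rz":0,"tx":0,"ty":0,"tz":0,"jaw":20}]'
```

```text
time_s: 11.5
tool_pos: [0.4705, -0.1518, 0.1368]
tool_rot: [180.0, -0.0, 43.4]
force: [0.5, 0.2, -2.9]
grip_width: 0.0298
time_s: 11.75
tool_pos: [0.4706, -0.1515, 0.1338]
tool_rot: [180.0, -0.0, 43.4]
force: [1.3, 0.2, -3.7]
grip_width: 0.0296
```

Past the lug level without resistance, so the lugs are entering the slots. Continuing toward home (TCP ≈0.121).

```bash
python3 -m pendant '[{"rx":0,"ry":0,"rz":0,"tx":0,"ty":0,"tz":2,"jaw":20},{"rx":0,"ry":0,"rz":0,"tx":0,"ty":0,"tz":2,"jaw":20},{"rx":0,"ry":0,"rz":0,"tx":0,"ty":0,"tz":2,"jaw":20},{"rx":0,"ry":0,"rz":0,"tx":0,"ty":0,"tz":0,"jaw":20}]'
python3 -m pendant '[{"rx":0,"ry":0,"rz":0,"tx":0,"ty":0,"tz":2,"jaw":20},{"rx":0,"ry":0,"rz":0,"tx":0,"ty":0,"tz":2,"jaw":20},{"rx":0,"ry":0,"rz":0,"tx":0,"ty":0,"tz":1,"jaw":20},{"rx":0,"ry":0,"rz":0,"tx":0,"ty":0,"tz":0,"jaw":20}]'
```

```text
time_s: 12.08
tool_pos: [0.4706, -0.1516, 0.1276]
tool_rot: [-180.0, -0.0, 43.4]
force: [1.6, -0.9, -4.0]
grip_width: 0.0297
time_s: 12.42
tool_pos: [0.4707, -0.1516, 0.1231]
tool_rot: [180.0, -0.0, 43.4]
force: [0.7, 1.2, -2.9]
grip_width: 0.0298
```

```bash
python3 -m pendant '[{"rx":0,"ry":0,"rz":0,"tx":0,"ty":0,"tz":1,"jaw":20},{"rx":0,"ry":0,"rz":0,"tx":0,"ty":0,"tz":0.7,"jaw":20},{"rx":0,"ry":0,"rz":0,"tx":0,"ty":0,"tz":0,"jaw":20}]'
python3 - <<'E'
from h import *
for n in ["wrist","side"]:
    c=env.read_camera(n); np.savez("/tmp/%s10.npz"%n,**c); save(c,n+"10.png",(120,320,200,440) if n=="wrist" else (140,230,300,420),2.5 if n=="wrist" else 6)
o=env.get_obs(); print(o["force"],o["wrist_torque"],o["tool_pos"])
E
```

```text
time_s: 12.67
tool_pos: [0.471, -0.1516, 0.1229]
tool_rot: [180.0, 0.0, 43.4]
force: [-2.9, 3.3, 11.2]
grip_width: 0.0299
[-2.41388213  3.03984089  9.54073319] [0.83403962 0.68941243 0.01231463] [ 0.47099409 -0.15154542  0.12292455]
```

View pics/wrist10.png

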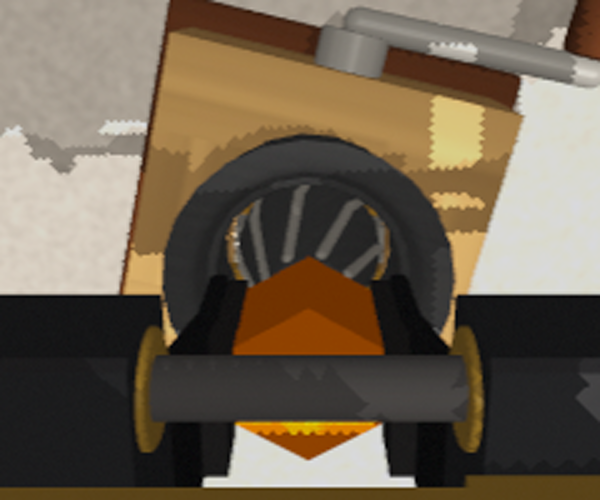

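View pics/side10.png

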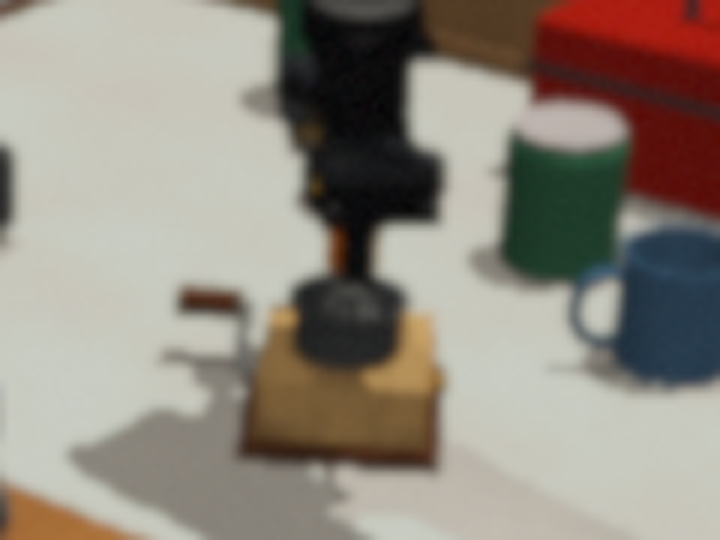

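The cone stopped at TCP 0.1229 with about 13 N, so its origin is ≈0.030 and it is in the throat. I'll ease off, release and back up, then measure the head height.

```bash
python3 -m pendant '[{"rx":0,"ry":0,"rz":0,"tx":0,"ty":0,"tz":-1,"jaw":25},{"rx":0,"ry":0,"rz":0,"tx":0,"ty":0,"tz":0,"jaw":32},{"rx":0,"ry":0,"rz":0,"tx":0,"ty":0,"tz":0,"jaw":40},{"rx":0,"ry":0,"rz":0,"tx":0,"ty":0,"tz":0,"jaw":55},{"rx":0,"ry":0,"rz":0,"tx":0,"ty":0,"tz":0,"jaw":70},{"rx":0,"ry":0,"rz":0,"tx":0,"ty":0,"tz":0,"jaw":70},{"rx":0,"ry":0,"rz":0,"tx":0,"ty":0,"tz":0,"jaw":70},{"rx":0,"ry":0,"rz":0,"tx":0,"ty":0,"tz":0,"jaw":70}]'
```

```text
time_s: 13.43
tool_pos: [0.4704, -0.1519, 0.1223]
tool_rot: [-180.0, 0.0, 43.4]
force: [0.3, -0.8, 0.2]
grip_width: 0.0636
```

```bash
python3 -m pendant '[{"rx":0,"ry":0,"rz":0,"tx":0,"ty":0,"tz":-5,"jaw":80},{"rx":0,"ry":0,"rz":0,"tx":0,"ty":0,"tz":-12,"jaw":80},{"rx":0,"ry":0,"rz":0,"tx":0,"ty":0,"tz":-20,"jaw":80},{"rx":0,"ry":0,"rz":0,"tx":0,"ty":0,"tz":-20,"jaw":80},{"rx":0,"ry":0,"rz":0,"tx":0,"ty":0,"tz":-20,"jaw":80},{"rx":0,"ry":0,"rz":0,"tx":0,"ty":0,"tz":-25,"jaw":80},{"rx":0,"ry":0,"rz":0,"tx":-20,"ty":0,"tz":-25,"jaw":80},{"rx":0,"ry":0,"rz":0,"tx":-15,"ty":0,"tz":-15,"jaw":80},{"rx":0,"ry":0,"rz":0,"tx":0,"ty":0,"tz":0,"jaw":80},{"rx":0,"ry":0,"rz":0,"tx":0,"ty":0,"tz":0,"jaw":80}]'
python3 - <<'E'
from h import *
for n in ["wrist","side","scene"]:
    c=env.read_camera(n); np.savez("/tmp/%s11.npz"%n,**c); save(c,n+"11.png"); W=cloud(c)
    d=np.hypot(W[...,0]-.4716,W[...,1]+.1516)
    k=(d<.019)&(W[...,2]>.1)&(W[...,2]<.18); s=W[k]
    if k.sum(): 
        print(n,k.sum(),"top z",np.percentile(s[:,2],[50,90,99]),np.histogram(s[:,2],np.arange(.1,.18,.005))[0])
        if n=="wrist":
            p=s[np.abs(s[:,2]-np.percentile(s[:,2],80))<.004][:,:2]; A=[];B=[]
            for t in np.radians(np.arange(0,180,2)):
                u=np.array([np.cos(t),np.sin(t)]);e=p@u;A.append(u);B.append((e.min()+e.max())/2)
            print("centre",np.linalg.lstsq(np.array(A),np.array(B),rcond=None)[0],np.ptp(p,0))
            q=W.reshape(-1,3);r=q[(q[:,2]>.086)&(q[:,2]<.094)&(np.hypot(q[:,0]-.4716,q[:,1]+.1516)<.046)];print("rim",circ(r))
E
```

```text
time_s: 14.27
tool_pos: [0.4454, -0.1765, 0.2658]
tool_rot: [179.8, 0.0, 43.3]
force: [0.4, 0.9, -0.6]
grip_width: 0.0796
wrist 934 top z [0.14206642 0.14298033 0.1438671 ] [  0   0   6  12  11  12  10  17 866   0   0   0   0   0   0]
centre [ 0.47141876 -0.15193386] [0.03276301 0.03317379]
rim [ 0.47193749 -0.15143948  0.03510822]
side 83 top z [0.12912766 0.14111013 0.14278547] [ 8  3  6 11  6  9 12 15 13  0  0  0  0  0  0]
scene 131 top z [0.13622534 0.14182315 0.1437991 ] [ 6  3  9  8 14 11 10 33 37  0  0  0  0  0  0]
```

View pics/wrist11.png

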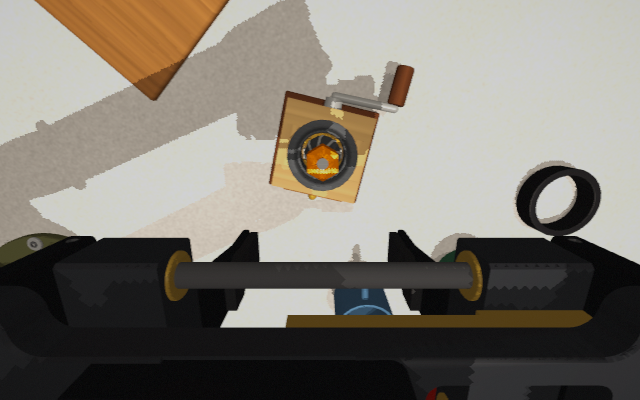

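View pics/scene11.png

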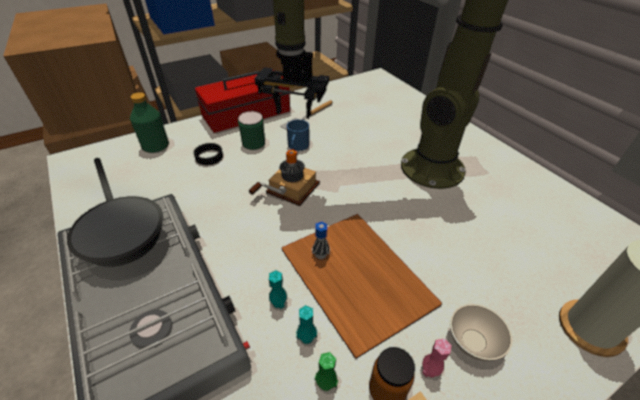

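The head top reads 0.142, against 0.140 when fully home and a limit of 0.144. That's close enough to check against references in the same view, along with the tilt.

```bash
python3 - <<'E'
from h import *
for f in ["w2","w4","wrist7","wrist11"]:
    c=dict(np.load("/tmp/%s.npz"%f));W=cloud(c);q=W.reshape(-1,3);q=q[~np.isnan(q[:,0])]
    d=np.hypot(q[:,0]-.4716,q[:,1]+.1516)
    rim=q[(d>.032)&(d<.04)&(q[:,2]>.08)&(q[:,2]<.1)]
    box=q[(d>.045)&(d<.052)&(q[:,2]>.045)&(q[:,2]<.063)]
    tab=q[(np.abs(q[:,2])<.008)&(d<.2)]
    bd=q[(np.abs(q[:,2]-.012)<.006)]
    print(f,"rim",np.median(rim[:,2]) if len(rim) else 0,"box",np.median(box[:,2]) if len(box) else 0,"table",np.median(tab[:,2]) if len(tab) else 0,"board",np.median(bd[:,2]) if len(bd) else 0)
c=dict(np.load("/tmp/wrist11.npz"));W=cloud(c);q=W.reshape(-1,3)
d=np.hypot(q[:,0]-.4714,q[:,1]+.1519); s=q[(d<.014)&(q[:,2]>.135)]
A=np.c_[s[:,:2]-s[:,:2].mean(0),np.ones(len(s))]; co=np.linalg.lstsq(A,s[:,2],rcond=None)[0]; print("head top plane slope rad",co[:2],co[2])
rim=q[(np.hypot(q[:,0]-.4719,q[:,1]+.1514)>.032)&(np.hypot(q[:,0]-.4719,q[:,1]+.1514)<.039)&(q[:,2]>.086)&(q[:,2]<.096)]
A=np.c_[rim[:,:2]-rim[:,:2].mean(0),np.ones(len(rim))]; print("rim plane",np.linalg.lstsq(A,rim[:,2],rcond=None)[0])
E
```

```text
w2 rim 0.08995816391318118 box 0.054063612918688275 table 6.0871586788247e-05 board 0.011931186398587423
w4 rim 0 box 0.0542385790296781 table 0.0001852014756277831 board 0.012059944483328144
wrist7 rim 0.09002260533713072 box 0.054122033505313416 table 5.9978346511752045e-05 board 0.011967303685414488
wrist11 rim 0.0899819558844285 box 0.05406672090285419 table 6.812707272113583e-05 board 0.011995768303485532
head top plane slope rad [-7.2631183 -6.823328 ] 0.344585754398892
rim plane [1.84178981e-05 6.39733446e-04 9.00345273e-02]
```

References read true to 0.1 mm, so the origin really is at about 0.030: 2 mm short of home, though inside the limit. I'll check the tilt properly; my plane fit picked up gripper points.

```bash
python3 - <<'E'
from h import *
c=dict(np.load("/tmp/wrist11.npz"));W=cloud(c);q=W.reshape(-1,3)
d=np.hypot(q[:,0]-.4714,q[:,1]+.1519); s=q[(d<.0145)&(q[:,2]>.137)&(q[:,2]<.147)]
A=np.c_[s[:,:2]-s[:,:2].mean(0),np.ones(len(s))]; co=np.linalg.lstsq(A,s[:,2],rcond=None)[0]; print(len(s),co, np.degrees(np.arctan(np.hypot(*co[:2]))),np.std(s[:,2]-A@co))
pk=q[(d<.02)&(q[:,2]>.137)&(q[:,2]<.147)][:,:2]
f=[]
for t in range(0,60):
    f.append(sum(np.ptp(pk@[np.cos(np.radians(t+60*k)),np.sin(np.radians(t+60*k))]) for k in range(3))/3)
print("flat mod60",np.argmin(f),min(f))
save(c,"w11c.png",(105,205,260,385),6)
E
```

```text
718 [5.03009457e-05 8.94807749e-04 1.42141140e-01] 0.05134963549508591 0.0007467417174192895
flat mod60 13 0.030060481482008388
```

View pics/w11c.png

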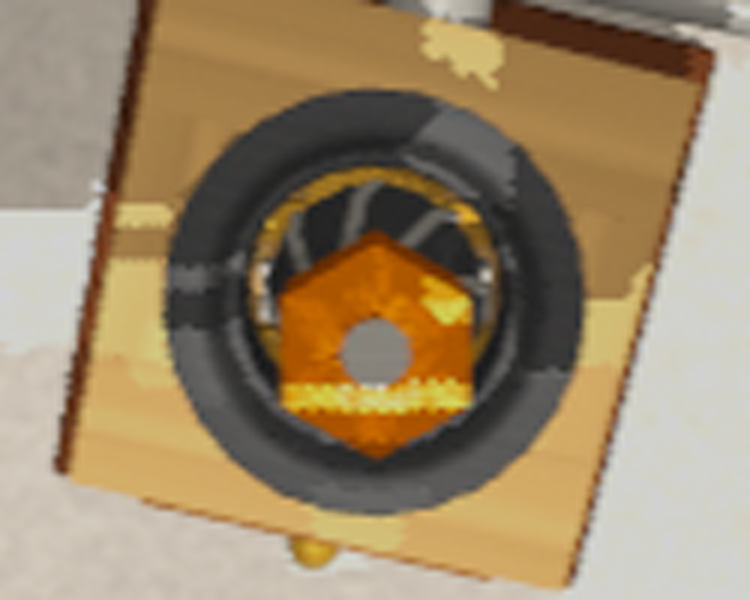

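Upright (0.05°) and centred to 0.7 mm, but 2 mm above the nominal 28 mm. There's plenty of time, so I'll regrip and try small turns under light pressure to see whether it drops further.

```bash
python3 - <<'E'
from h import *
o=env.get_obs(); print(o["tool_pos"],o["tool_rot"],totool((np.array([.4706,-.1517,.125])-o["tool_pos"])*1000,o))
E
```

```text
[ 0.44507571 -0.17469218  0.26363326] [-1.79921938e+02 -3.54235828e-03  4.34694233e+01] [ 34.33333871   1.06237954 138.63405964]
```

```bash
python3 -m pendant '[{"rx":0,"ry":0,"rz":0,"tx":20,"ty":0,"tz":10,"jaw":80},{"rx":0,"ry":0,"rz":0,"tx":15,"ty":0,"tz":15,"jaw":80},{"rx":0,"ry":0,"rz":0,"tx":0,"ty":0,"tz":25,"jaw":80},{"rx":0,"ry":0,"rz":0,"tx":0,"ty":0,"tz":25,"jaw":80},{"rx":0,"ry":0,"rz":0,"tx":0,"ty":0,"tz":25,"jaw":80},{"rx":0,"ry":0,"rz":0,"tx":0,"ty":0,"tz":20,"jaw":80},{"rx":0,"ry":0,"rz":0,"tx":0,"ty":0,"tz":15,"jaw":80},{"rx":0,"ry":0,"rz":0,"tx":0,"ty":0,"tz":5,"jaw":60},{"rx":0,"ry":0,"rz":0,"tx":0,"ty":0,"tz":0,"jaw":40},{"rx":0,"ry":0,"rz":0,"tx":0,"ty":0,"tz":0,"jaw":20},{"rx":0,"ry":0,"rz":0,"tx":0,"ty":0,"tz":0,"jaw":20},{"rx":0,"ry":0,"rz":0,"tx":0,"ty":0,"tz":0,"jaw":20},{"rx":0,"ry":0,"rz":0,"tx":0,"ty":0,"tz":0,"jaw":20},{"rx":0,"ry":0,"rz":0,"tx":0,"ty":0,"tz":0,"jaw":20},{"rx":0,"ry":0,"rz":0,"tx":0,"ty":0,"tz":0,"jaw":20},{"rx":0,"ry":0,"rz":0,"tx":0,"ty":0,"tz":0,"jaw":20},{"rx":0,"ry":0,"rz":0,"tx":0,"ty":0,"tz":0,"jaw":20},{"rx":0,"ry":0,"rz":0,"tx":0,"ty":0,"tz":0,"jaw":20}]' 30
```

```text
time_s: 15.92
tool_pos: [0.4706, -0.152, 0.1246]
tool_rot: [180.0, 0.0, 43.4]
force: [-0.0, 0.0, 2.0]
grip_width: 0.03
```

Gripped at z 0.1246. Pressing 1.2 mm (about 11 N) and turning ±4°, then reading.

```bash
python3 -m pendant '[{"rx":0,"ry":0,"rz":0,"tx":0,"ty":0,"tz":0.7,"jaw":20},{"rx":0,"ry":0,"rz":0,"tx":0,"ty":0,"tz":0.5,"jaw":20},{"rx":0,"ry":0,"rz":0,"tx":0,"ty":0,"tz":0,"jaw":20}]'
python3 -m pendant '[{"rx":0,"ry":0,"rz":2,"tx":0,"ty":0,"tz":0,"jaw":20},{"rx":0,"ry":0,"rz":2,"tx":0,"ty":0,"tz":0,"jaw":20},{"rx":0,"ry":0,"rz":0,"tx":0,"ty":0,"tz":0,"jaw":20}]'
python3 -m pendant '[{"rx":0,"ry":0,"rz":-2,"tx":0,"ty":0,"tz":0,"jaw":20},{"rx":0,"ry":0,"rz":-2,"tx":0,"ty":0,"tz":0,"jaw":20},{"rx":0,"ry":0,"rz":-2,"tx":0,"ty":0,"tz":0,"jaw":20},{"rx":0,"ry":0,"rz":-2,"tx":0,"ty":0,"tz":0,"jaw":20},{"rx":0,"ry":0,"rz":0,"tx":0,"ty":0,"tz":0,"jaw":20}]'
python3 -c "
from h import *
o=env.get_obs(); print(o['force'],o['wrist_torque'])"
```

```text
time_s: 16.17
tool_pos: [0.4708, -0.152, 0.1245]
tool_rot: [180.0, 0.0, 43.4]
force: [-3.4, 0.1, 11.8]
grip_width: 0.0302
time_s: 16.42
tool_pos: [0.4712, -0.152, 0.1246]
tool_rot: [179.9, 0.0, 39.3]
force: [-1.7, 0.5, 10.3]
grip_width: 0.0295
time_s: 16.83
tool_pos: [0.4715, -0.152, 0.1246]
tool_rot: [179.9, -0.0, 47.5]
force: [-0.8, 0.2, 9.2]
grip_width: 0.0301
[-0.82721057  0.19222206  9.24856813] [0.10718681 0.35431033 0.04875234]
```

No drop: it turns freely inside the slots and is level and solid at 30 mm. That is exactly where the cone's 45 mm shoulder (z 24) meets the cup top (54), so it is seated. Re-centring, easing off and releasing.

```bash
python3 -m pendant '[{"rx":0,"ry":0,"rz":2,"tx":0,"ty":0,"tz":-0.6,"jaw":20},{"rx":0,"ry":0,"rz":2,"tx":0,"ty":0,"tz":-0.6,"jaw":20},{"rx":0,"ry":0,"rz":0,"tx":0,"ty":0,"tz":0,"jaw":26},{"rx":0,"ry":0,"rz":0,"tx":0,"ty":0,"tz":0,"jaw":34},{"rx":0,"ry":0,"rz":0,"tx":0,"ty":0,"tz":0,"jaw":50},{"rx":0,"ry":0,"rz":0,"tx":0,"ty":0,"tz":0,"jaw":70},{"rx":0,"ry":0,"rz":0,"tx":0,"ty":0,"tz":0,"jaw":80},{"rx":0,"ry":0,"rz":0,"tx":0,"ty":0,"tz":0,"jaw":80},{"rx":0,"ry":0,"rz":0,"tx":0,"ty":0,"tz":0,"jaw":80},{"rx":0,"ry":0,"rz":0,"tx":0,"ty":0,"tz":-5,"jaw":80},{"rx":0,"ry":0,"rz":0,"tx":0,"ty":0,"tz":-12,"jaw":80},{"rx":0,"ry":0,"rz":0,"tx":0,"ty":0,"tz":-20,"jaw":80},{"rx":0,"ry":0,"rz":0,"tx":0,"ty":0,"tz":-20,"jaw":80},{"rx":0,"ry":0,"rz":0,"tx":0,"ty":0,"tz":-20,"jaw":80},{"rx":0,"ry":0,"rz":0,"tx":0,"ty":0,"tz":-25,"jaw":80},{"rx":0,"ry":0,"rz":0,"tx":-20,"ty":0,"tz":-25,"jaw":80},{"rx":0,"ry":0,"rz":0,"tx":-15,"ty":0,"tz":-15,"jaw":80},{"rx":0,"ry":0,"rz":0,"tx":0,"ty":0,"tz":0,"jaw":80},{"rx":0,"ry":0,"rz":0,"tx":0,"ty":0,"tz":0,"jaw":80}]'
python3 - <<'E'
from h import *
c=env.read_camera("wrist");save(c,"w12.png",(80,230,220,420),4);W=cloud(c);q=W.reshape(-1,3)
r=q[(q[:,2]>.086)&(q[:,2]<.094)&(np.hypot(q[:,0]-.4716,q[:,1]+.1516)<.046)];print("rim",circ(r),np.median(r[:,2]))
d=np.hypot(q[:,0]-.4716,q[:,1]+.1516); s=q[(d<.025)&(q[:,2]>.135)&(q[:,2]<.15)]
k=np.hypot(*(s[:,:2]-s[:,:2].mean(0)).T)<.013; t=s[k]
A=np.c_[t[:,:2]-t[:,:2].mean(0),np.ones(len(t))]; print("head top",len(s),s[:,:2].mean(0),np.linalg.lstsq(A,t[:,2],rcond=None)[0])
c=env.read_camera("scene");save(c,"scene12.png"); o=env.get_obs(); print(o["force"],o["grip_width"])
a=np.load("/tmp/scene0.npz")["range_z"]; 
df=np.abs(a-c["range_z"]); print("spare region change",np.median(df[220:262,305:335]))
E
```

```text
time_s: 18.42
tool_pos: [0.4454, -0.1764, 0.2678]
tool_rot: [179.8, 0.0, 43.3]
force: [-0.2, 0.7, 0.1]
grip_width: 0.0801
rim [ 0.47189218 -0.15146084  0.03508627] 0.08975381412988709
head top 853 [ 0.47194083 -0.1519535 ] [0.00307797 0.00952928 0.14211325]
[-0.15467751 -0.16469402 -0.42215221] 0.07980135695941735
spare region change 0.0016930103
```

View pics/w12.png

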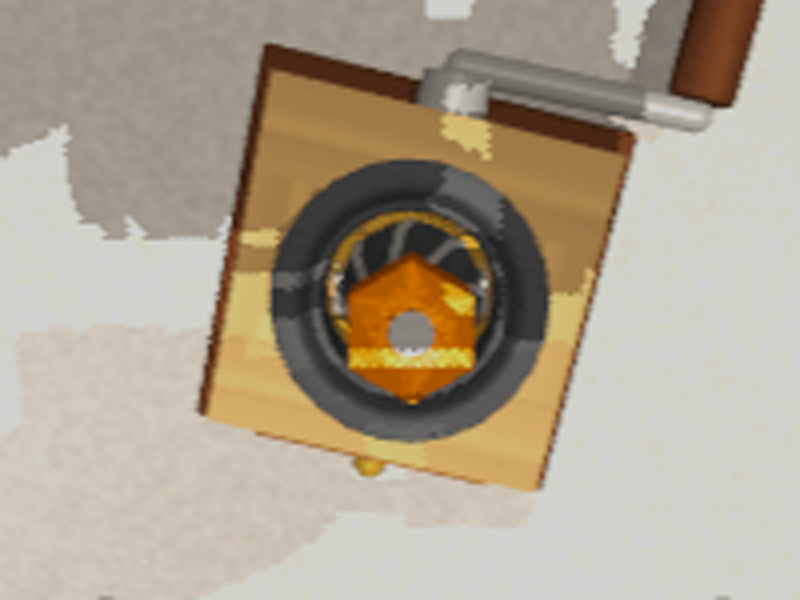

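View pics/scene12.png

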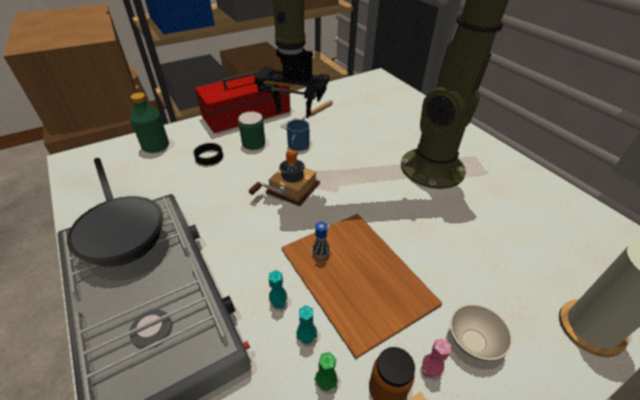

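The cone is upright in the throat (head (412,330) in the crop). Its top is at 0.142, it is centred to 0.5 mm, and the tilt is 0.01 rad. The gripper is clear and nothing else has moved. Handing in.

```bash
python3 -c "
from cell import env
print(env.sign_off())"
```

```text
the job is handed in; nothing more can be done
None
```

The orange-headed cone is in the grinder, standing upright and released, and I handed the job in at about 18.5 s of the 72 s allowed. `env.sign_off()` gives no verdict.

I gripped the orange head on its flats. The camera showed the slots and the lugs already lined up at about −47°, so the cone went in without a search. The strongest vertical push I read was about 15 N.

**Last checks:**
- **Centring and tilt:** it sits about 0.5 mm off the throat axis and tilts 0.01 rad.
- **Surroundings:** the robot touches nothing, and the spare and the other objects look unmoved in the scene view.

**Disagreement:** the head top measured 142 mm, which puts the cone's origin about 30 mm above the table. That is under the 32 mm limit but 2 mm above the nominal 28 mm. I regripped it and turned it ±4° under about 10 N. It turned freely but did not drop further. It appears to rest with its 45 mm shoulder on the drive cup's top at 54 mm, but I could not confirm that directly.

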